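# Load the cheese press

## Robot

A 7-joint arm with a two-finger parallel gripper is mounted at the origin on a cart in front of the work surface, level with it; the furniture and walls round the work are solid. World frame = base frame: x ahead of the robot, y to its left, z up, the work surface at z = 0. Lengths are in m, angles in rad, forces in N, time in s.
With the tool pointing down it reaches from about 0.4 to 0.85 m from the base axis. Payload 10.4 kg.
Tool frame: the origin (TCP) lies on the centre line of the jaws, within the pads' length; the fingertips stand r.finger_overhang ahead of it and the grasp point (between the pads) lies 5 mm behind it (r.finger_overhang is the distance from the TCP to the fingertips, in m); z points along the fingers, y is the line along which they close (so a half turn about z gives the same grasp; the last joint's range is limited). The gripper opens to 87 mm and grips with 3 to 60 N. Pads are 19 mm wide; open, the fingers measure 117 mm over their backs; the gripper's body (75 mm by 190 mm) begins 51 mm behind the grasp point.
Start: joints at [1.168, 0.332, -0.065, 1.46, 0.022, 1.35, -0.088], TCP at [0.232, -0.58, 0.237] pointing down, gripper open.
Joint ranges: [-2.6, 2.6], [-0.5, 2.12], [-1.47, 1.34], [0.16, 2.42], [-1.27, 4.41], [0.06, 2.06], [-2.6, 2.6]. Speed limits (rad/s): [2.22, 2.22, 2.79, 2.79, 3.14, 3.14, 3.14].

## Interface

Orientations are given as a unit quaternion [x, y, z, w].
In Python, from bench import read_state, viewer, r gives the robot as it stands.
- The arm moves only by the tool carry_out, never from a script. Its argument "moves" is a list of rows, each a list of 6 numbers: the shift along the tool's x, y, z in units of 40 mm (1.0 is 40 mm), then the turn, a rotation vector about the tool's x, y, z in units of 8 degrees (1.0 is 8 degrees). A call has 1 to 20 rows; each row shifts and turns the commanded pose from where the row before left it, along the tool's axes as they then stand; what a row does not reach is not made up. A row lasts 1/8 s, in which the tool goes at most 62.5 mm and 10.7 degrees, less where a joint would pass 70% of its speed; a pose out of reach is approached as far as the arm can. A call is refused whole if a number of a shift passes 1 or a number of a turn 1, either way. A call with a gripper value outside its range is refused whole. "fingers" is the finger opening in mm, from 0 to 87, set as the call begins (left out, the last holds). The fingers move at their own pace and stop on an object; "force" is the grip in N (left out, the last holds). Time passes only in rows, so rows that do not move let the fingers close. It gives the time, the measured TCP pose, the force, the opening and the grip force at its end, in the units of the state.
- read_state(): the state, without advancing time (a new reading comes with each control period).
- viewer.camera(name): name is "scene" or "top" or "wrist"; returns a dict with "pixels" (480x640x3 uint8, red, green, blue), "range_z" (480x640 float32, m along the optical axis (not along the pixel's ray), 0 where there is no reading), "fx", "fy", "cx", "cy" (pixels), "k1" (the pictures are not rectified: a ray, as slopes to the right and down, at radius r is drawn at 1 + k1 r^2 times it, then the intrinsics apply), "xyz" and "orientation" of the camera in the world. Camera axes: x right, y down, z forward; pixel columns grow to the right and rows downward; lengths in m; the calibration is good to about 2 mm. A picture is of the moment at which its call begins.
- r.close_job(): hands the job in; it is judged then, once.
The state is a dict: "time": time; "joint_positions": joint angles; "joint_vel": joint speeds; "joint_torque": joint torques, N m; "ee_pos": TCP position; "eef_rot": TCP orientation; "ft_force": force on the tool from outside, world axes, zero at the start; "torque": the same for the moment, N m; "width": finger opening in m; "grip_force": force on a finger pad.
Only numpy, scipy, OpenCV 4.12 (cv2) and the standard library are available. Lean on these libraries where they do the work, as an engineer would, in place of code of your own. Each camera call takes 0.05 s, during which the arm holds its last target. There are 200 camera calls.

## Task

Press the fresh cheeses: wind the press plate all the way up with its crank and stand all the white round cheese moulds (there may be two or three) upright in the drip tray while the tray is still outside, in front of the press. Then slide the tray, without lifting it off the worktop, into the press until it is fully home against the stop, no mould touching the plate on the way, and wind the plate back down onto the moulds until its springs are squeezed by about 6 mm. Leave the other things on the worktop where they are.

Things in the scene. Friction and masses are not known exactly. Their poses are not given: they have to be found in the camera images.
- press: cheese press, fixed: a steel portal 154 mm wide (its x), 176 mm high, over a lane along its y. Origin: on the worktop at the lane's centre; y points out of the open mouth where the tray goes in, z up. Foot rails 16 mm high, 110 mm apart inside, 250 mm long, flaring outward from y = 125 to 165 mm. Posts 44 mm long at y = 0, 114 mm apart inside. Stop bar 16 mm high, its near face at y = -124 mm.
- tray_home (a point): where the tray's origin lies when the tray is fully home (axes as the press, = press origin).
- pad: wooden board of the press plate, 84 (x) x 215 (y) x 10 mm, centred in the lane. Its origin rides 88 mm below its underside: origin z = 0 when wound fully up (underside 88 mm above the worktop), negative when lower.
- crank (a joint): crank angle, rad, friction-held, 0 to 15 (end stops). 0 = plate fully up. Clockwise from above increases it and lowers the plate 16 mm a turn. It starts at 8.8 to 12.5, too low for the loaded tray. Moulds in the tray are touched at 10.2 (1.6 turns from the top stop); then each 0.39 rad squeezes the springs 1 mm: 6 mm at about 12.6 (2 turns from the top stop). Turning takes 0.1 N m.
- plate (a joint): squeeze of the plate's springs in m: 0 when the plate hangs free, up to 0.014. Stiffness about 1500 N/m.
- crank_knob (a point): middle of the crank's upright round wooden knob, diameter 22 mm, free from z = 192 to 236 mm; this point at z = 213 mm, 60 mm from the crank's axis. The knob is fixed to the arm; a grip of some 10 N lets it turn between the pads.
- crank_axis (a point): point on the vertical axis of the crank, at the height of crank_knob (z = 213 mm); the beam is under it with its top at 176 mm, the crank's arm has its top at 192 mm.
- tray: loose low aluminium drip tray, 0.4 to 0.85 kg. Origin: centre of its underside. 94 mm (x) x 244 mm (y) outside, it stands on four slippery nylon glides, inner floor 4 mm above the worktop, rim 12 mm high and 3 mm thick. Its y runs lengthwise toward its grip fin; three moulds fit in a row along y. The fin's end stays outside the press mouth.
- tray_fin (a point): top of the tray's wooden grip fin (tray x = 0, y = 192 mm, z = 48 mm): an upright plate 12 mm thick (tray x), 42 mm long (tray y), from 4 to 48 mm high, to be pinched from above across tray x.
- mould_1: white perforated round cheese mould with wooden lid disc, diameter 60 mm, height 56 mm, 0.14 to 0.28 kg. Origin: centre of its underside, z up. May be absent.
- mould_2: as mould_1; may be absent.
- mould_3: as mould_1; may be absent.
- tin: bystander: round food tin, 75 mm diameter, 58 mm high, standing among the moulds; leave alone. Origin: centre of underside.
- shaker: bystander: salt shaker 44 mm diameter, 90 mm high, beyond the press; leave alone. Origin: centre of underside.
Things that resemble listed ones, but are neither listed nor needed, are in the scene too. Leave any pink look-alike of the mould_2 alone. Leave any orange look-alike of the mould_1 alone.

How it is judged:
On the way, in this order (a step that is already met when the one before it is completed fails the run):
1. the plate is wound all the way up and all the moulds stand in the tray, the tray still outside the press (value of joint crank below 1.2 rad and y of tray in the frame of tray_home above 0.235 m and x of mould_1 in the frame of tray between -0.02 and 0.02 m and y of mould_1 in the frame of tray between -0.1 and 0.1 m and z of mould_1 in the frame of tray between 0 and 0.01 m and angle between each of mould_1, mould_2, mould_3's own z axis and vertical below 0.12 rad and x of mould_2 in the frame of tray between -0.02 and 0.02 m and y of mould_2 in the frame of tray between -0.1 and 0.1 m and z of mould_2 in the frame of tray between 0 and 0.01 m and x of mould_3 in the frame of tray between -0.02 and 0.02 m and y of mould_3 in the frame of tray between -0.1 and 0.1 m and z of mould_3 in the frame of tray between 0 and 0.01 m), for 0.2 s.
2. the loaded tray is home under the raised plate (value of joint crank below 8 rad and x of tray in the frame of tray_home between -0.013 and 0.013 m and y of tray in the frame of tray_home between -0.012 and 0.012 m and angle between the y axis of tray and the y axis of press, either way round below 0.12 rad and x of mould_1 in the frame of tray between -0.02 and 0.02 m and y of mould_1 in the frame of tray between -0.1 and 0.1 m and z of mould_1 in the frame of tray between 0 and 0.01 m and angle between each of mould_1, mould_2, mould_3's own z axis and vertical below 0.12 rad and x of mould_2 in the frame of tray between -0.02 and 0.02 m and y of mould_2 in the frame of tray between -0.1 and 0.1 m and z of mould_2 in the frame of tray between 0 and 0.01 m and x of mould_3 in the frame of tray between -0.02 and 0.02 m and y of mould_3 in the frame of tray between -0.1 and 0.1 m and z of mould_3 in the frame of tray between 0 and 0.01 m), for 0.2 s.
At the end, for the whole second after the job is handed in: The tray is home in the press (within 12 mm along, 13 mm across, 0.12 rad), all the moulds that are present stand upright inside it, and the plate presses on them with its springs squeezed 3 to 9 mm (x of tray in the frame of tray_home between -0.013 and 0.013 m and y of tray in the frame of tray_home between -0.012 and 0.012 m and angle between the y axis of tray and the y axis of press, either way round below 0.12 rad and x of mould_1 in the frame of tray between -0.02 and 0.02 m and y of mould_1 in the frame of tray between -0.1 and 0.1 m and z of mould_1 in the frame of tray between 0 and 0.01 m and angle between each of mould_1, mould_2, mould_3's own z axis and vertical below 0.12 rad and x of mould_2 in the frame of tray between -0.02 and 0.02 m and y of mould_2 in the frame of tray between -0.1 and 0.1 m and z of mould_2 in the frame of tray between 0 and 0.01 m and x of mould_3 in the frame of tray between -0.02 and 0.02 m and y of mould_3 in the frame of tray between -0.1 and 0.1 m and z of mould_3 in the frame of tray between 0 and 0.01 m and value of joint plate between 0.003 and 0.009 m and linear speed of tray below 0.01 m/s); the robot touches nothing.
It fails at once if a mould touches the press plate (over 1.5 N) while the tray is not home (contact force between any of mould_1, mould_2, mould_3 and pad above 1.5 N and y of tray in the frame of tray_home above 0.02 m).
It fails at once if the tray is lifted off the worktop by more than 20 mm (height (world z) of tray above 0.02 m).
It fails at once if a bystander (tin, shaker) is moved more than 50 mm (distance of any of tin, shaker from where it was at the start of the episode above 0.05 m).
Of mould_1, mould_2, mould_3 only 2 to 3 are there at a start; the rules pass over those that are not, and their reading is None.
At some moment in a run one of mould_1, mould_2, mould_3 may be knocked a few centimetres aside while the robot is not near it.
Once in a run the grip may slacken for a moment while it holds something.
It also fails if it takes over 210 s, if anything falls off the work surface, if the arm or the gripper's body presses on something with over 40 N, if the wrist force passes 120 N, or if a joint passes its speed limit or range.

## Working session

There is one attempt and no reset: what is moved stays moved. The work goes in short steps, Python scripts to look and compute and a tool call to move; the robot and the scene stay as the last step left them, time stands still between calls to the robot, and variables do not carry over. Pictures are saved under pics/ and viewed, at most 14 in all, crops included, and the job is handed in when it is done.

Besides the shell and the picture viewer there is one more tool, called after "Emit:" as a command line: name --pt "numbers of a row" for each row, then --argument value for the rest. carry_out: Moves the arm, as the interface text tells. Its arguments: {"type":"object","properties":{"moves":{"type":"array","items":{"type":"array","items":{"type":"number"}}},"fingers":{"type":"number"},"force":{"type":"number"}},"required":["moves"]}

```bash
mkdir -p pics; ls
cat > h.py <<'E'
import numpy as np, cv2
from bench import read_state, viewer, r
from scipy.spatial.transform import Rotation as R
def cam(n,save=None):
    c=viewer.camera(n)
    if save: cv2.imwrite('pics/'+save+'.png',c['pixels'][:,:,::-1])
    return c
def dirs(c,uv):
    uv=np.atleast_2d(np.array(uv,float)); d=(uv-[c['cx'],c['cy']])/[c['fx'],c['fy']]
    s=d.copy()
    for _ in range(20): s=d/(1+c['k1']*(s**2).sum(1,keepdims=True))
    return np.c_[s,np.ones(len(s))]
def plane(c,uv,z):
    D=R.from_quat(c['orientation']).apply(dirs(c,uv)); o=np.array(c['xyz'])
    return o+D*((z-o[2])/D[:,2])[:,None]
def depth(c,uv):
    uv=np.atleast_2d(uv).astype(int); z=c['range_z'][uv[:,1],uv[:,0]]
    return np.array(c['xyz'])+R.from_quat(c['orientation']).apply(dirs(c,uv)*z[:,None])
E
python3 - <<'E'
from h import *
np.set_printoptions(precision=4,suppress=True)
for n in ['scene','top','wrist']:
    c=cam(n,n+'0'); print(n,c['xyz'],c['orientation'],c['fx'],c['k1'])
s=read_state(); print(s['ee_pos'],s['eef_rot'],s['ft_force'],s['width'],r.finger_overhang)
E
```

```text
pics
scene [0.0278 0.6227 0.8694] [-0.3458  0.8576 -0.357   0.1325] 558.0200810938755 -0.071963380119409
top [0.4406 0.0872 1.1435] [ 0.7154 -0.6981  0.0238 -0.0175] 458.1681191111462 -0.08012188419754732
wrist [ 0.3094 -0.5495  0.3831] [ 0.8182 -0.5544 -0.0856  0.1261] 406.3564582600347 -0.08602228176074792
[ 0.2316 -0.5802  0.236 ] [ 0.982   0.1888 -0.0001 -0.0005] [-0.6435  0.5288  0.9278] 0.08707680073528688 0.014
```

View pics/top0.png

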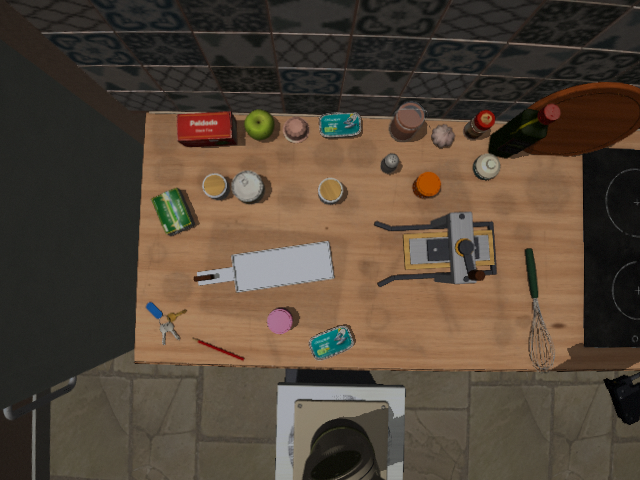

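View pics/scene0.png

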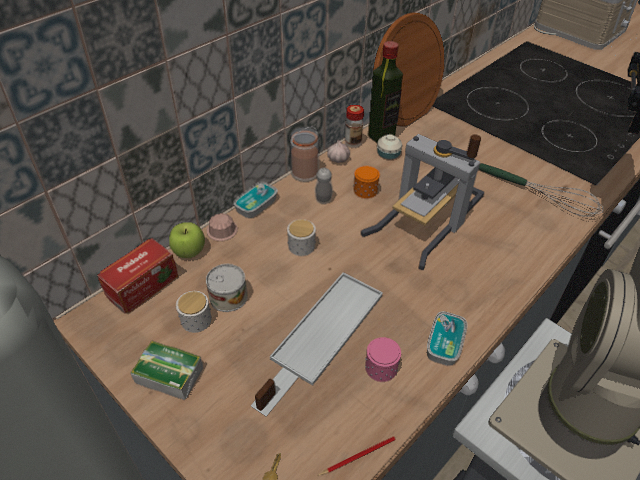

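The top view shows two white moulds, at px (215,186) and (331,190). The tin is at (248,186), the pink look-alike at (280,320) and the orange one at (428,184). The tray is around (283,266) with its fin at (205,278), the press around (455,248), and the knob at (478,275). I'll measure these and check one crop.

Run:
```python
from h import *
np.set_printoptions(precision=4,suppress=True)
c=cam('top'); im=c['pixels']; hsv=cv2.cvtColor(im,cv2.COLOR_RGB2HSV)
P=lambda uv,z: plane(c,uv,z)[0]
# heights map
v,u=np.mgrid[0:480,0:640]; uv=np.c_[u.ravel(),v.ravel()]
W=depth(c,uv).reshape(480,640,3)
def blob(mask,box):
    m=np.zeros((480,640),np.uint8); x0,y0,x1,y1=box; m[y0:y1,x0:x1]=mask[y0:y1,x0:x1]
    n,l,s,ce=cv2.connectedComponentsWithStats(m); k=1+np.argmax(s[1:,4]); return (l==k)
Z=W[...,2]
for name,box in [('mA',(195,165,231,205)),('mB',(315,172,348,208)),('tin',(230,168,268,206))]:
    m=blob(((Z>.045)&(Z<.075)).astype(np.uint8),box); (x,y),rad=cv2.minEnclosingCircle(np.argwhere(m)[:,::-1].astype(np.float32))
    print(name,x,y,rad,P((x,y),.056),np.median(Z[m]), W[m][:,:2].mean(0))
# tray: grey low sat
m=blob(((hsv[...,1]<50)&(hsv[...,2]>120)).astype(np.uint8),(225,230,345,300))
rect=cv2.minAreaRect(np.argwhere(m)[:,::-1].astype(np.float32)); b=cv2.boxPoints(rect); print('tray',b,plane(c,b,.012),P(rect[0],.012))
m=blob(((Z>.035)&(Z<.06)).astype(np.uint8),(185,262,230,295)); f=np.argwhere(m)[:,::-1].astype(np.float32); print('fin',len(f),plane(c,cv2.boxPoints(cv2.minAreaRect(f)),.048),P(f.mean(0),.048))
# press beam top z .176, knob >.22
m=blob(((Z>.165)&(Z<.18)).astype(np.uint8),(435,200,500,300)); b=cv2.boxPoints(cv2.minAreaRect(np.argwhere(m)[:,::-1].astype(np.float32))); print('beam',b,plane(c,b,.176),P(b.mean(0),.176))
m=blob((Z>.222).astype(np.uint8),(435,200,520,300)); k=np.argwhere(m)[:,::-1].mean(0); print('knob',k,P(k,.236),m.sum(),np.median(Z[m]))
m=blob(((Z>.188)&(Z<.215)).astype(np.uint8),(435,200,520,300));print('arm',m.sum(),plane(c,cv2.boxPoints(cv2.minAreaRect(np.argwhere(m)[:,::-1].astype(np.float32))),.192))
# wooden pad
m=blob(((hsv[...,1]>120)&(Z>.02)&(Z<.12)).astype(np.uint8),(395,220,500,275)); q=np.argwhere(m)[:,::-1].astype(np.float32);zp=np.median(Z[m]); b=cv2.boxPoints(cv2.minAreaRect(q));print('pad',zp,plane(c,b,zp),P(b.mean(0),zp))
# rails
m=((Z>.01)&(Z<.022)); m[:, :365]=0;m[:,510:]=0;m[:210]=0;m[295:]=0; print('rails',W[m][:,1].min(),W[m][:,1].max())
x=W[m]; s=(x[:,1]<-.0+(x[:,1].min()+.24))
import json
cr=np.vstack([np.hstack([cv2.resize(im[150:220,190:290],(400,280),interpolation=2),cv2.resize(im[150:220,300:400],(400,280),interpolation=2)]),np.hstack([cv2.resize(im[205:300,430:525],(400,320),interpolation=2),cv2.resize(im[230:300,180:280],(400,320),interpolation=2)])])
cv2.imwrite('pics/crop1.png',cr[:,:,::-1])
```

```text
mA 214.4600067138672 185.5 12.550070762634277 [0.6314 0.3198 0.056 ] 0.056312226810753874 [0.6319 0.3202]
mB 329.8762512207031 189.410888671875 12.409225463867188 [0.6286 0.0426 0.056 ] 0.056365909918182244 [0.6285 0.0427]
tin 247.19366455078125 185.98239135742188 15.483705520629883 [0.632 0.241 0.056] 0.05596599187936091 [0.6321 0.2414]
tray [[221.38 255.66]
 [327.92 240.44]
 [333.32 278.24]
 [226.78 293.46]] [[0.4644 0.3053 0.012 ]
 [0.5086 0.0428 0.012 ]
 [0.4156 0.0274 0.012 ]
 [0.3717 0.2888 0.012 ]] [0.4401 0.166  0.012 ]
fin 92 [[0.4127 0.3639 0.048 ]
 [0.4201 0.3206 0.048 ]
 [0.4084 0.3185 0.048 ]
 [0.4011 0.3618 0.048 ]] [0.4105 0.3418 0.048 ]
beam [[447.0958 213.0398]
 [471.9747 211.3041]
 [476.9478 282.585 ]
 [452.0689 284.3208]] [[ 0.5639 -0.2052  0.176 ]
 [ 0.5693 -0.2597  0.176 ]
 [ 0.4165 -0.2713  0.176 ]
 [ 0.4118 -0.2172  0.176 ]] [ 0.4901 -0.2381  0.176 ]
knob [478.486  275.1308] [ 0.433  -0.2521  0.236 ] 107 0.23671446777896987
arm 368 [[ 0.5051 -0.2233  0.192 ]
 [ 0.5073 -0.2559  0.192 ]
 [ 0.4223 -0.2603  0.192 ]
 [ 0.4203 -0.2279  0.192 ]]
pad 0.07523514416044264 [[ 0.5257 -0.1292  0.0752]
 [ 0.5341 -0.2364  0.0752]
 [ 0.4497 -0.2416  0.0752]
 [ 0.4418 -0.1347  0.0752]] [ 0.4877 -0.1853  0.0752]
rails -0.3809985246312161 -0.06993242334666425
```

View pics/crop1.png

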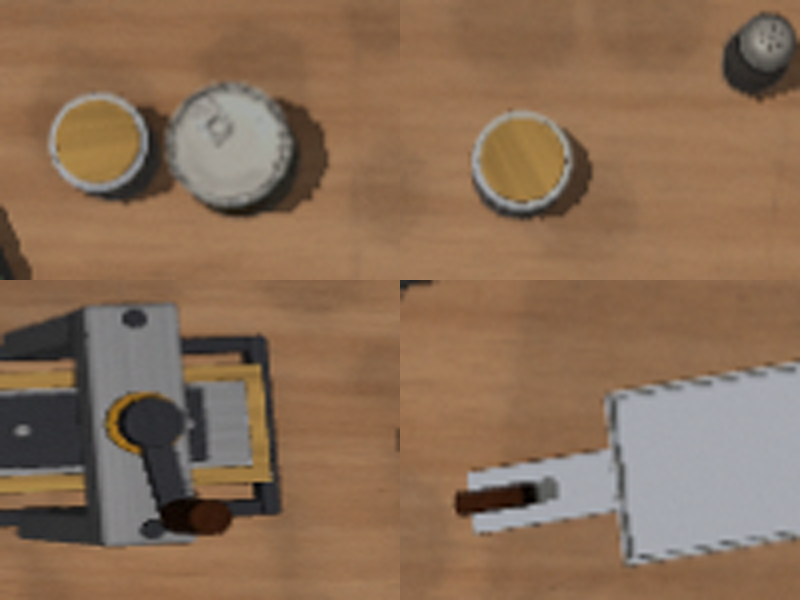

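Crop 1: the two white-walled moulds with wooden lids sit at (100,140) and (520,160). The tin between them has a ring-pull. The knob is at (210,517) and the fin at (495,500). There are exactly two moulds, A and B. I'll go to the crank first.

Emit:
carry_out --pt "0 0 -1 0 0 0" --pt "0.77 -0.575 -0.6 0 0 0" --pt "0.77 -0.575 0 0 0 0" --pt "0.77 -0.575 0 0 0 0" --pt "0.77 -0.575 0 0 0 0" --pt "0.77 -0.575 0 0 0 0" --pt "0.77 -0.575 0 0 0 0" --pt "0.77 -0.575 0 0 0 0" --pt "0.77 -0.575 0 0 0 0" --pt "0.77 -0.575 0 0 0 0" --pt "0.77 -0.575 0 0 0 -0.9" --pt "0 0 0 0 0 -0.9" --pt "0 0 0 0 0 -0.9" --pt "0 0 0 0 0 -0.9" --pt "0 0 0 0 0 -0.9" --pt "0 0 0 0 0 -0.9" --pt "0 0 0 0 0 -0.9" --pt "0 0 0 0 0 -0.9" --pt "0 0 0 0 0 -0.9" --pt "0 0 0 0 0 -0.9" --fingers 45 --force 10

```text
time: 2.7
ee_pos: [0.4324, -0.2526, 0.3005]
eef_rot: [0.682, 0.731, -0.0, -0.0]
ft_force: [0.3, 0.7, -0.4]
width: 0.0449
grip_force: 0.0
```

```bash
cat >> h.py <<'E'
def togo(p):
    s=read_state(); q=R.from_quat(s['eef_rot']); print('units to go',np.round(q.inv().apply(np.array(p)-s['ee_pos'])/.04,2),'yaw of tool y',np.round(np.degrees(np.arctan2(*q.as_matrix()[[1,0],1])),2),np.round(s['ee_pos'],4),'tilt',np.round(q.as_matrix()[:,2],3),'w',round(s['width'],4),'t',s['time'],'f',np.round(s['ft_force'],1))
E
python3 - <<'E'
from h import *
togo([.433,-.252,.213]); print(np.round(read_state()['joint_positions'],2)); cv2.imwrite('pics/w1.png',cam('wrist')['pixels'][:,:,::-1])
E
```

```text
units to go [0.01 0.02 2.19] yaw of tool y 4.0 [ 0.4324 -0.2526  0.3005] tilt [-0.  0. -1.] w 0.0449 t 2.7 f [ 0.3  0.7 -0.4]
[ 0.81  0.05 -0.39  1.66  0.02  1.43  0.49]
```

View pics/w1.png

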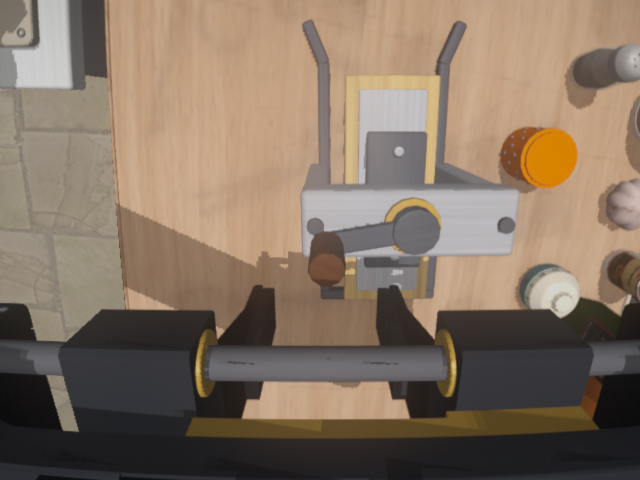

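Wrist view: the knob is at (327,265), centred between the fingertips at (327,300). I'll descend, grip it, and compute the circle rows.

Emit:
carry_out --pt "0 0 0.7 0 0 0" --pt "0.01 0.02 0.7 0 0 0" --pt "0 0 0.5 0 0 0" --pt "0 0 0.29 0 0 0" --pt "0 0 0 0 0 0" --pt "0 0 0 0 0 0"

```text
time: 3.5
ee_pos: [0.4337, -0.2524, 0.2138]
eef_rot: [0.684, 0.73, 0.0, 0.001]
ft_force: [0.8, 0.3, 0.1]
width: 0.0452
grip_force: 0.0
```

Emit:
carry_out --pt "0 0 0 0 0 0" --pt "0 0 0 0 0 0" --pt "0 0 0 0 0 0" --pt "0 0 0 0 0 0" --fingers 0 --force 10

```text
time: 4.0
ee_pos: [0.433, -0.2523, 0.2131]
eef_rot: [0.684, 0.73, -0.0, -0.0]
ft_force: [-3.3, 1.2, 2.9]
width: 0.0216
grip_force: 10.0
```

```bash
cat >> h.py <<'E'
AX=np.array([.491,-.2385])
def circ(step,n,start=None):
    s=read_state(); q=R.from_quat(s['eef_rot']).as_matrix()
    d=(s['ee_pos'][:2]-AX)@q[:2,:2]; print('radius',np.hypot(*d),'worldang',np.degrees(np.arctan2(*(s['ee_pos'][:2]-AX)[::-1])))
    a=np.arctan2(d[1],d[0]) if start is None else start
    k=a+np.radians(step)*np.arange(n+1); p=1.5*np.c_[np.cos(k),np.sin(k)]
    print([[float(x) for x in np.round(v,2)]+[0,0,0,0] for v in np.diff(p,axis=0)])
E
python3 - <<'E'
from h import *
togo([.433,-.252,.213]); circ(-15,20)
E
```

```text
units to go [0.01 0.   0.  ] yaw of tool y 3.75 [ 0.433  -0.2523  0.2131] tilt [-0.001 -0.    -1.   ] w 0.0216 t 4.0 f [-3.3  1.2  2.9]
radius 0.059648154646990734 worldang -166.6207840375101
[[-0.37, 0.12, 0, 0, 0, 0], [-0.33, 0.21, 0, 0, 0, 0], [-0.27, 0.29, 0, 0, 0, 0], [-0.18, 0.35, 0, 0, 0, 0], [-0.09, 0.38, 0, 0, 0, 0], [0.01, 0.39, 0, 0, 0, 0], [0.12, 0.37, 0, 0, 0, 0], [0.21, 0.33, 0, 0, 0, 0], [0.29, 0.27, 0, 0, 0, 0], [0.35, 0.18, 0, 0, 0, 0], [0.38, 0.09, 0, 0, 0, 0], [0.39, -0.01, 0, 0, 0, 0], [0.37, -0.12, 0, 0, 0, 0], [0.33, -0.21, 0, 0, 0, 0], [0.27, -0.29, 0, 0, 0, 0], [0.18, -0.35, 0, 0, 0, 0], [0.09, -0.38, 0, 0, 0, 0], [-0.01, -0.39, 0, 0, 0, 0], [-0.12, -0.37, 0, 0, 0, 0], [-0.21, -0.33, 0, 0, 0, 0]]
```

Emit:
carry_out --pt "-0.37 0.12 0 0 0 0" --pt "-0.33 0.21 0 0 0 0" --pt "-0.27 0.29 0 0 0 0" --pt "-0.18 0.35 0 0 0 0" --pt "-0.09 0.38 0 0 0 0" --pt "0.01 0.39 0 0 0 0" --pt "0.12 0.37 0 0 0 0" --pt "0.21 0.33 0 0 0 0"

```text
time: 5.0
ee_pos: [0.5326, -0.2834, 0.2128]
eef_rot: [0.684, 0.729, -0.001, 0.0]
ft_force: [-4.2, -3.4, 2.1]
width: 0.0217
grip_force: 10.0
```

Run:
```python
from h import *
togo([.433,-.252,.213]); circ(-15,20)
```

```text
units to go [ 0.94 -2.44 -0.  ] yaw of tool y 3.65 [ 0.5326 -0.2834  0.2128] tilt [-0.001 -0.002 -1.   ] w 0.0217 t 5.0 f [-4.2 -3.4  2.1]
radius 0.061209978017862786 worldang -47.18130140898012
[[0.28, 0.27, 0, 0, 0, 0], [0.34, 0.19, 0, 0, 0, 0], [0.38, 0.09, 0, 0, 0, 0], [0.39, -0.01, 0, 0, 0, 0], [0.38, -0.11, 0, 0, 0, 0], [0.33, -0.21, 0, 0, 0, 0], [0.27, -0.28, 0, 0, 0, 0], [0.19, -0.34, 0, 0, 0, 0], [0.09, -0.38, 0, 0, 0, 0], [-0.01, -0.39, 0, 0, 0, 0], [-0.11, -0.38, 0, 0, 0, 0], [-0.21, -0.33, 0, 0, 0, 0], [-0.28, -0.27, 0, 0, 0, 0], [-0.34, -0.19, 0, 0, 0, 0], [-0.38, -0.09, 0, 0, 0, 0], [-0.39, 0.01, 0, 0, 0, 0], [-0.38, 0.11, 0, 0, 0, 0], [-0.33, 0.21, 0, 0, 0, 0], [-0.27, 0.28, 0, 0, 0, 0], [-0.19, 0.34, 0, 0, 0, 0]]
```

Emit:
carry_out --pt "0.28 0.27 0 0 0 0" --pt "0.34 0.19 0 0 0 0" --pt "0.38 0.09 0 0 0 0" --pt "0.39 -0.01 0 0 0 0" --pt "0.38 -0.11 0 0 0 0" --pt "0.33 -0.21 0 0 0 0" --pt "0.27 -0.28 0 0 0 0" --pt "0.19 -0.34 0 0 0 0" --pt "0.09 -0.38 0 0 0 0" --pt "-0.01 -0.39 0 0 0 0" --pt "-0.11 -0.38 0 0 0 0" --pt "-0.21 -0.33 0 0 0 0" --pt "-0.28 -0.27 0 0 0 0" --pt "-0.34 -0.19 0 0 0 0" --pt "-0.38 -0.09 0 0 0 0" --pt "-0.39 0.01 0 0 0 0" --pt "-0.38 0.11 0 0 0 0" --pt "-0.33 0.21 0 0 0 0" --pt "-0.27 0.28 0 0 0 0" --pt "-0.19 0.34 0 0 0 0"

```text
time: 7.5
ee_pos: [0.469, -0.3041, 0.213]
eef_rot: [0.687, 0.727, -0.006, -0.0]
ft_force: [-18.7, -20.8, 10.5]
width: 0.0375
grip_force: 13.0
```

Run:
```python
from h import *
togo([.433,-.252,.213]); circ(-10,12)
```

```text
units to go [ 1.35 -0.83 -0.  ] yaw of tool y 3.25 [ 0.469  -0.3041  0.213 ] tilt [-0.008 -0.008 -1.   ] w 0.0375 t 7.5 f [-18.7 -20.8  10.5]
radius 0.06915020953985722 worldang -108.50904627353385
[[-0.08, 0.25, 0, 0, 0, 0], [-0.03, 0.26, 0, 0, 0, 0], [0.01, 0.26, 0, 0, 0, 0], [0.06, 0.25, 0, 0, 0, 0], [0.1, 0.24, 0, 0, 0, 0], [0.14, 0.22, 0, 0, 0, 0], [0.18, 0.19, 0, 0, 0, 0], [0.21, 0.16, 0, 0, 0, 0], [0.23, 0.12, 0, 0, 0, 0], [0.25, 0.08, 0, 0, 0, 0], [0.26, 0.03, 0, 0, 0, 0], [0.26, -0.01, 0, 0, 0, 0]]
```

Emit:
carry_out --pt "0 0 0 0 0 0" --pt "0 0 0 0 0 0" --pt "0 0 0 0 0 0" --fingers 60

```text
time: 7.88
ee_pos: [0.4735, -0.2972, 0.2124]
eef_rot: [0.684, 0.729, -0.001, -0.0]
ft_force: [-0.6, 0.5, -0.0]
width: 0.0569
grip_force: 0.0
```

Emit:
carry_out --pt "0 0 -1 0 0 0" --pt "0 0 -1 0 0 0" --pt "0 0 -0.2 0 0 0"

```text
time: 8.25
ee_pos: [0.4753, -0.296, 0.3034]
eef_rot: [0.684, 0.73, 0.0, 0.002]
ft_force: [-0.5, 0.5, -0.4]
width: 0.06
grip_force: 0.0
```

```bash
cat >> h.py <<'E'
def knob():
    c=cam('wrist'); Z=c['range_z']; hsv=cv2.cvtColor(c['pixels'],cv2.COLOR_RGB2HSV)
    v,u=np.mgrid[0:480,0:640]; W=depth(c,np.c_[u.ravel(),v.ravel()]).reshape(480,640,3)
    m=((W[...,2]>.225)&(W[...,2]<.245)&(hsv[...,1]>80)&(np.hypot(W[...,0]-AX[0],W[...,1]-AX[1])<.1)).astype(np.uint8)
    n,l,s,ce=cv2.connectedComponentsWithStats(m)
    if n>1:
        k=1+np.argmax(s[1:,4]); w=W[l==k]; p=(w[:,:2].max(0)+w[:,:2].min(0))/2
        print('knob',s[k,4],ce[k],p,plane(c,ce[k],.236),'ang',np.degrees(np.arctan2(*(p-AX)[::-1])))
    m=(hsv[...,1]>120)&(W[...,2]>.03)&(W[...,2]<.15)&(np.abs(W[...,0]-AX[0])<.05)&(W[...,1]>-.22)&(W[...,1]<-.1)
    print('pad top z',np.median(W[...,2][m]),m.sum()); return c
E
python3 - <<'E'
from h import *
togo([.433,-.252,.213]); c=knob();cv2.imwrite('pics/w2.png',c['pixels'][:,:,::-1])
E
```

```text
units to go [ 1.17 -0.99  2.25] yaw of tool y 3.75 [ 0.4753 -0.296   0.3034] tilt [ 0.003 -0.002 -1.   ] w 0.06 t 8.25 f [-0.5  0.5 -0.4]
knob 1111 [291.40684068 248.08370837] [ 0.45643514 -0.28933149] [[ 0.45632541 -0.28769792  0.236     ]] ang -124.2152728131981
pad top z nan 0
  return _methods._mean(a, axis=axis, dtype=dtype,
  ret = ret.dtype.type(ret / rcount)
```

View pics/w2.png

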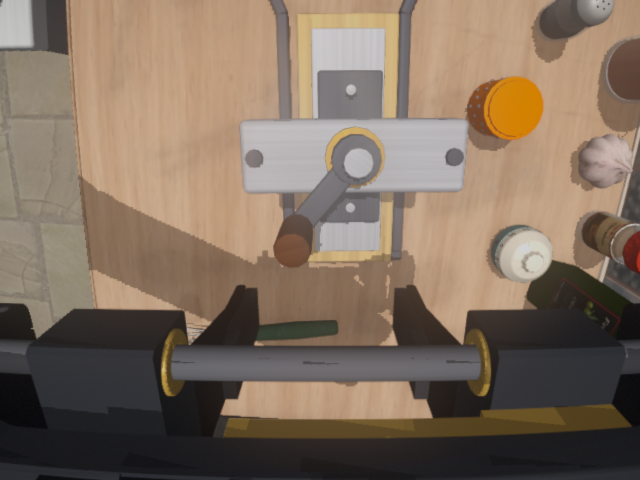

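Run:
```python
from h import *
np.set_printoptions(precision=4,suppress=True)
c=cam('wrist'); print(depth(c,[(304,40),(304,70),(304,100),(393,40),(393,90),(355,255)]))
for p in [(304,70),(393,90)]: print(cv2.cvtColor(c['pixels'][p[1]:p[1]+1,p[0]:p[0]+1],cv2.COLOR_RGB2HSV))
c=cam('top'); print(depth(c,[(406,240),(406,250),(408,268),(430,236)]))
```

```text
[[ 0.4494 -0.1579  0.0914]
 [ 0.4507 -0.1813  0.0917]
 [ 0.452  -0.2054  0.0918]
 [ 0.5222 -0.1526  0.0902]
 [ 0.5262 -0.1921  0.0908]
 [ 0.5067 -0.3406  0.092 ]]
[[[ 20  91 207]]]
[[[ 19  99 207]]]
[[ 0.509  -0.1338  0.0959]
 [ 0.486  -0.1341  0.0957]
 [ 0.4448 -0.1401  0.0919]
 [ 0.52   -0.1906  0.092 ]]
```

The plate's top is now at 92 mm, about 2 rad short of the stop: the grip slipped, so the turn is unfinished. In the view the knob is at (291,248). I'll regrip and continue.

Run:
```python
from h import *
togo([.457,-.2885,.211])
```

```text
units to go [ 0.2  -0.42  2.23] yaw of tool y 3.75 [ 0.4743 -0.2954  0.3   ] tilt [-0.001  0.    -1.   ] w 0.0597 t 8.4 f [-0.5 -1.3 -0.6]
```

Emit:
carry_out --pt "0.2 -0.42 0 0 0 0" --pt "0 0 0.7 0 0 0" --pt "0 0 0.7 0 0 0" --pt "0 0 0.5 0 0 0" --pt "0 0 0.33 0 0 0" --pt "0 0 0 0 0 0" --pt "0 0 0 0 0 0"

```text
time: 9.28
ee_pos: [0.4576, -0.2885, 0.2123]
eef_rot: [0.684, 0.73, 0.0, 0.0]
ft_force: [-0.7, -0.3, -0.1]
width: 0.0597
grip_force: 0.0
```

Emit:
carry_out --pt "0 0 0 0 0 0" --pt "0 0 0 0 0 0" --pt "0 0 0 0 0 0" --pt "0 0 0 0 0 0" --pt "0 0 0 0 0 0" --fingers 0 --force 14

```text
time: 9.9
ee_pos: [0.4566, -0.289, 0.2117]
eef_rot: [0.684, 0.73, -0.001, -0.0]
ft_force: [-4.0, -2.4, 0.7]
width: 0.0215
grip_force: 14.0
```

Run:
```python
from h import *
togo([.457,-.2885,.211]); circ(-12,14)
```

```text
units to go [0.01 0.01 0.02] yaw of tool y 3.72 [ 0.4566 -0.289   0.2117] tilt [-0.001 -0.001 -1.   ] w 0.0215 t 9.9 f [-4.  -2.4  0.7]
radius 0.061085007595090474 worldang -124.27371114863928
[[-0.17, 0.27, 0, 0, 0, 0], [-0.11, 0.29, 0, 0, 0, 0], [-0.04, 0.31, 0, 0, 0, 0], [0.02, 0.31, 0, 0, 0, 0], [0.09, 0.3, 0, 0, 0, 0], [0.15, 0.28, 0, 0, 0, 0], [0.2, 0.24, 0, 0, 0, 0], [0.25, 0.19, 0, 0, 0, 0], [0.28, 0.14, 0, 0, 0, 0], [0.3, 0.08, 0, 0, 0, 0], [0.31, 0.01, 0, 0, 0, 0], [0.31, -0.05, 0, 0, 0, 0], [0.29, -0.12, 0, 0, 0, 0], [0.26, -0.18, 0, 0, 0, 0]]
```

Emit:
carry_out --pt "-0.17 0.27 0 0 0 0" --pt "-0.11 0.29 0 0 0 0" --pt "-0.04 0.31 0 0 0 0" --pt "0.02 0.31 0 0 0 0" --pt "0.09 0.3 0 0 0 0" --pt "0.15 0.28 0 0 0 0" --pt "0.2 0.24 0 0 0 0" --pt "0.25 0.19 0 0 0 0" --pt "0 0 0 0 0 0"

```text
time: 11.02
ee_pos: [0.5438, -0.2667, 0.2118]
eef_rot: [0.683, 0.73, -0.0, -0.0]
ft_force: [-2.4, 0.0, 1.7]
width: 0.0214
grip_force: 14.0
```

Run:
```python
from h import *
togo([.457,-.2885,.211]); circ(-8,8)
np.set_printoptions(precision=4,suppress=True)
c=cam('top'); print(depth(c,[(408,268),(430,236),(430,264)]))
```

```text
units to go [-0.4  -2.2   0.02] yaw of tool y 3.81 [ 0.5438 -0.2667  0.2118] tilt [-0. -0. -1.] w 0.0214 t 11.025 f [-2.4  0.   1.7]
radius 0.059887942416580575 worldang -28.118924298555648
[[0.18, 0.1, 0, 0, 0, 0], [0.2, 0.07, 0, 0, 0, 0], [0.2, 0.04, 0, 0, 0, 0], [0.21, 0.01, 0, 0, 0, 0], [0.21, -0.01, 0, 0, 0, 0], [0.2, -0.04, 0, 0, 0, 0], [0.2, -0.07, 0, 0, 0, 0], [0.18, -0.1, 0, 0, 0, 0]]
[[ 0.4448 -0.1391  0.0965]
 [ 0.5197 -0.1898  0.0953]
 [ 0.455  -0.1892  0.1   ]]
```

Emit:
carry_out --pt "0.18 0.1 0 0 0 0" --pt "0.2 0.07 0 0 0 0" --pt "0.2 0.04 0 0 0 0" --pt "0 0 0 0 0 0"

```text
time: 11.58
ee_pos: [0.5504, -0.2435, 0.2118]
eef_rot: [0.684, 0.73, -0.0, 0.0]
ft_force: [-2.2, -1.4, 1.2]
width: 0.0216
grip_force: 14.0
```

Run:
```python
from h import *
togo([.457,-.2885,.211]); circ(-8,8)
```

```text
units to go [-0.97 -2.4   0.02] yaw of tool y 3.76 [ 0.5504 -0.2435  0.2118] tilt [-0. -0. -1.] w 0.0216 t 11.575 f [-2.2 -1.4  1.2]
radius 0.05958691275990182 worldang -4.852643460414502
[[0.21, 0.02, 0, 0, 0, 0], [0.21, -0.01, 0, 0, 0, 0], [0.21, -0.04, 0, 0, 0, 0], [0.2, -0.07, 0, 0, 0, 0], [0.19, -0.1, 0, 0, 0, 0], [0.17, -0.12, 0, 0, 0, 0], [0.15, -0.14, 0, 0, 0, 0], [0.13, -0.16, 0, 0, 0, 0]]
```

Emit:
carry_out --pt "0.21 0.02 0 0 0 0" --pt "0.21 -0.01 0 0 0 0" --pt "0.21 -0.04 0 0 0 0" --pt "0 0 0 0 0 0"

```text
time: 12.08
ee_pos: [0.5485, -0.2169, 0.2121]
eef_rot: [0.683, 0.73, 0.001, 0.0]
ft_force: [1.0, 1.2, 0.1]
width: 0.0048
grip_force: 0.9
```

Run:
```python
from h import *
togo([.457,-.2885,.211]); circ(-8,8)
```

```text
units to go [-1.63 -2.4   0.02] yaw of tool y 3.83 [ 0.5485 -0.2169  0.2121] tilt [ 0.002  0.001 -1.   ] w 0.0048 t 12.075 f [1.  1.2 0.1]
radius 0.06141022092874031 worldang 20.59952578922075
[[0.2, -0.07, 0, 0, 0, 0], [0.18, -0.1, 0, 0, 0, 0], [0.17, -0.13, 0, 0, 0, 0], [0.15, -0.15, 0, 0, 0, 0], [0.13, -0.17, 0, 0, 0, 0], [0.1, -0.18, 0, 0, 0, 0], [0.08, -0.2, 0, 0, 0, 0], [0.05, -0.2, 0, 0, 0, 0]]
```

Emit:
carry_out --pt "0 0 0 0 0 0" --pt "0 0 -0.8 0 0 0" --pt "0 0 -0.8 0 0 0" --pt "0 0 -0.8 0 0 0" --pt "-0.7 -0.3 0 0 0 0" --pt "-0.3 0 0 0 0 0" --fingers 50

```text
time: 12.82
ee_pos: [0.5374, -0.2612, 0.3077]
eef_rot: [0.685, 0.729, -0.001, 0.0]
ft_force: [1.0, 0.6, 0.7]
width: 0.0486
grip_force: 0.0
```

```bash
sed -i 's/hsv\[...,1\]>120)&(W\[...,2\]>.03/hsv[...,1]>80)\&(W[...,2]>.03/' h.py
python3 - <<'E'
from h import *
c=knob(); togo([.5508,-.2385,.211])
E
```

```text
knob 985 [353.02030457 223.15939086] [ 0.55210014 -0.23803241] [[ 0.55176195 -0.23742496  0.236     ]] ang 0.43846859349676276
pad top z 0.09689998070939063 3714
units to go [0.57 0.37 2.4 ] yaw of tool y 3.54 [ 0.5375 -0.262   0.307 ] tilt [-0.001 -0.001 -1.   ] w 0.0492 t 12.875 f [-1.8 -2.1 -0. ]
```

The plate is up: about 9.2 rad turned, knob at 0°, plate top at 97 mm. Next I go above mould B and take a close look.

Emit:
carry_out --pt "0.9 0.3 0 0 0 0" --pt "0.9 0.3 0 0 0 0" --pt "0.9 0.35 0 0 0 0" --pt "0.9 0.35 0 0 0 0" --pt "0.9 0.35 0 0 0 0" --pt "0.9 0.35 0 0 0 0" --pt "0.9 0.35 0.5 0 0 0" --pt "0.7 0.35 0.5 0 0 0" --pt "0.5 0 0.5 0 0 0" --pt "0 0 0.5 0 0 0" --pt "0 0 0 0 0 0" --fingers 87

```text
time: 14.25
ee_pos: [0.6254, 0.0481, 0.2256]
eef_rot: [0.683, 0.73, -0.001, -0.001]
ft_force: [-0.7, 0.1, -1.1]
width: 0.0871
grip_force: 0.0
```

```bash
cat >> h.py <<'E'
def moulds(name='wrist'):
    c=cam(name); hsv=cv2.cvtColor(c['pixels'],cv2.COLOR_RGB2HSV)
    v,u=np.mgrid[0:480,0:640]; W=depth(c,np.c_[u.ravel(),v.ravel()]).reshape(480,640,3)
    m=((W[...,2]>.045)&(W[...,2]<.075)&(c['range_z']>0)).astype(np.uint8)
    n,l,s,ce=cv2.connectedComponentsWithStats(m)
    for k in range(1,n):
        w=W[l==k]; mn,mx=w[:,:2].min(0),w[:,:2].max(0); h=np.median(w[:,2])
        if s[k,4]>150 and .04<(mx-mn).max()<.09:
            (a,b),_=cv2.minEnclosingCircle(w[:,:2].astype(np.float32)); print(name,'px',ce[k].round(),'xy',round(a,4),round(b,4),'ext',(mx-mn).round(3),'h',h.round(3),'hsv',np.median(hsv[l==k],axis=0))
    return c,W
E
python3 - <<'E'
from h import *
c,_=moulds('wrist'); moulds('top'); togo([.6285,.0427,.035])
E
```

```text
wrist px [354.   5.] xy 0.635 0.2112 ext [0.045 0.01 ] h 0.053 hsv [ 15.  16. 141.]
wrist px [557.  26.] xy 0.7879 0.2158 ext [0.069 0.045] h 0.059 hsv [ 34. 150. 138.]
wrist px [330. 224.] xy 0.629 0.0414 ext [0.059 0.059] h 0.055 hsv [ 19. 105. 183.]
top px [259. 123.] xy 0.7891 0.2189 ext [0.072 0.071] h 0.061 hsv [ 35. 182. 117.]
top px [501. 144.] xy 0.7634 -0.3927 ext [0.065 0.054] h 0.061 hsv [ 40.  183.5   8. ]
top px [489. 164.] xy 0.7053 -0.3498 ext [0.039 0.046] h 0.048 hsv [ 26.  39. 165.]
top px [247. 186.] xy 0.6325 0.2412 ext [0.072 0.073] h 0.056 hsv [ 21.  20. 159.]
top px [428. 184.] xy 0.6493 -0.1953 ext [0.06  0.057] h 0.056 hsv [ 14. 255. 170.]
top px [214. 185.] xy 0.6322 0.3204 ext [0.057 0.06 ] h 0.056 hsv [ 18. 146. 157.]
top px [279. 321.] xy 0.3126 0.1561 ext [0.058 0.057] h 0.057 hsv [165.  87. 170.]
units to go [-0.13  0.04  4.83] yaw of tool y 3.75 [0.6265 0.0476 0.228 ] tilt [-0.  0. -1.] w 0.087 t 14.35 f [0.1 0.8 0.1]
```

Mould B, at wrist px (330,224), is at (0.629, 0.042). I'll grasp it.

Emit:
carry_out --pt "-0.14 0.05 0.8 0 0 0" --pt "0 0 1 0 0 0" --pt "0 0 1 0 0 0" --pt "0 0 1 0 0 0" --pt "0 0 0.7 0 0 0" --pt "0 0 0.33 0 0 0" --pt "0 0 0 0 0 0" --pt "0 0 0 0 0 0"

```text
time: 15.35
ee_pos: [0.6299, 0.0421, 0.0362]
eef_rot: [0.684, 0.73, 0.001, 0.001]
ft_force: [-0.2, 0.4, 0.3]
width: 0.0869
grip_force: 0.0
```

Emit:
carry_out --pt "0 0 0 0 0 0" --pt "0 0 0 0 0 0" --pt "0 0 0 0 0 0" --pt "0 0 0 0 0 0" --pt "0 0 0 0 0 0" --fingers 40 --force 20

```text
time: 15.98
ee_pos: [0.6289, 0.042, 0.0347]
eef_rot: [0.684, 0.73, 0.0, 0.0]
ft_force: [-1.6, -0.8, 3.3]
width: 0.0597
grip_force: 20.0
```

Run:
```python
from h import *
togo([.4501,.1061,.08]);
```

```text
units to go [ 1.89 -4.35 -1.13] yaw of tool y 3.76 [0.6289 0.042  0.0347] tilt [ 0. -0. -1.] w 0.0597 t 15.975 f [-1.6 -0.8  3.3]
```

Emit:
carry_out --pt "0 0 -0.5 0 0 0" --pt "0 0 -0.63 0 0 0" --pt "0.3 -0.65 0 0 0 0" --pt "0.3 -0.7 0 0 0 0" --pt "0.3 -0.7 0 0 0 0" --pt "0.3 -0.7 0 0 0 0" --pt "0.3 -0.7 0 0 0 0" --pt "0.3 -0.6 0 0 0 0" --pt "0.09 -0.3 0 0 0 0" --pt "0 0 0 0 0 0" --pt "0 0 0 0 0 0"

```text
time: 17.35
ee_pos: [0.4513, 0.1056, 0.0801]
eef_rot: [0.684, 0.73, 0.0, 0.0]
ft_force: [-0.3, -0.1, -1.8]
width: 0.0595
grip_force: 20.0
```

```bash
cat >> h.py <<'E'
def tray(show=True):
    c=cam('top'); hsv=cv2.cvtColor(c['pixels'],cv2.COLOR_RGB2HSV)
    v,u=np.mgrid[0:480,0:640]; W=plane(c,np.c_[u.ravel(),v.ravel()],.012).reshape(480,640,3)
    D=depth(c,np.c_[u.ravel(),v.ravel()]).reshape(480,640,3)
    f=(D[...,2]>.035)&(D[...,2]<.06)&(hsv[...,2]<110)&(u>175)&(u<400)&(v>225)&(v<310)
    n,l,s,ce=cv2.connectedComponentsWithStats(f.astype(np.uint8))
    for k in range(1,n):
        if s[k,4]>40: print('fin?',s[k,4],ce[k],plane(c,ce[k],.048)[0].round(4))
    m=((hsv[...,1]<60)&(hsv[...,2]>110)&(D[...,2]<.03)&(u>180)&(u<420)&(v>225)&(v<310)).astype(np.uint8)
    n,l,s,ce=cv2.connectedComponentsWithStats(m); k=1+np.argmax(s[1:,4]); w=W[l==k][:,:2]
    b=cv2.boxPoints(cv2.minAreaRect(w.astype(np.float32))); print('tray box',b.round(4).tolist())
    return c
E
python3 - <<'E'
from h import *
togo([.4501,.1061,.041]); tray(); moulds('top')
E
```

```text
units to go [ 0.01 -0.03  0.98] yaw of tool y 3.71 [0.4513 0.1056 0.0801] tilt [ 0.001  0.    -1.   ] w 0.0595 t 17.35 f [-0.3 -0.1 -1.8]
fin? 91 [202.59340659 277.37362637] [0.4106 0.3417 0.048 ]
tray box [[0.3601999878883362, 0.3553999960422516], [0.3898000121116638, 0.17980000376701355], [0.4828999936580658, 0.19550000131130219], [0.45329999923706055, 0.3711000084877014]]
top px [259. 123.] xy 0.7892 0.219 ext [0.072 0.071] h 0.061 hsv [ 35. 182. 121.]
top px [501. 144.] xy 0.7628 -0.3915 ext [0.065 0.052] h 0.062 hsv [ 41. 182.   8.]
top px [489. 165.] xy 0.7042 -0.3499 ext [0.045 0.046] h 0.048 hsv [ 24.5  40.  169. ]
top px [247. 186.] xy 0.6323 0.2416 ext [0.072 0.072] h 0.056 hsv [ 21.  20. 164.]
top px [428. 184.] xy 0.6495 -0.1956 ext [0.059 0.059] h 0.056 hsv [ 14. 255. 175.]
top px [214. 185.] xy 0.6321 0.3207 ext [0.057 0.061] h 0.057 hsv [ 18.  145.5 162. ]
top px [277. 322.] xy 0.3125 0.156 ext [0.057 0.053] h 0.057 hsv [165.  86. 175.]
```

Emit:
carry_out --pt "0 0 0.5 0 0 0" --pt "0 -0.02 0.3 0 0 0" --pt "0 0 0.1 0 0 0" --pt "0 0 0.08 0 0 0" --pt "0 0 0.03 0 0 0" --pt "0 0 0 0 0 0"

```text
time: 18.2
ee_pos: [0.4496, 0.106, 0.0396]
eef_rot: [0.684, 0.73, 0.0, 0.0]
ft_force: [-0.2, 0.7, -2.0]
width: 0.0594
grip_force: 20.0
```

Emit:
carry_out --pt "0 0 0 0 0 0" --pt "0 0 0 0 0 0" --pt "0 0 0 0 0 0" --pt "0 0 -0.3 0 0 0" --pt "0 0 -0.6 0 0 0" --pt "0 0 -0.8 0 0 0" --pt "0 0 -1 0 0 0" --pt "0 0 -1 0 0 0" --pt "0 0 -1 0 0 0" --pt "0 0 0 0 0 0" --fingers 80

```text
time: 19.45
ee_pos: [0.4509, 0.1067, 0.231]
eef_rot: [0.683, 0.73, 0.002, 0.002]
ft_force: [0.0, 0.1, -0.7]
width: 0.0802
grip_force: 0.0
```

Run:
```python
from h import *
togo([.6321,.3207,.228]);moulds('top')
```

```text
units to go [5.04 4.87 0.11] yaw of tool y 3.77 [0.4509 0.1067 0.231 ] tilt [ 0.006  0.    -1.   ] w 0.0802 t 19.45 f [ 0.   0.1 -0.7]
top px [259. 123.] xy 0.7894 0.2193 ext [0.071 0.071] h 0.061 hsv [ 35. 182. 120.]
top px [501. 144.] xy 0.7632 -0.3922 ext [0.063 0.052] h 0.061 hsv [ 41. 191.   8.]
top px [489. 164.] xy 0.7032 -0.3501 ext [0.045 0.044] h 0.048 hsv [ 25.5  40.  169.5]
top px [247. 186.] xy 0.6324 0.2414 ext [0.072 0.073] h 0.056 hsv [ 21.  20. 163.]
top px [428. 184.] xy 0.6496 -0.1957 ext [0.059 0.059] h 0.057 hsv [ 14. 255. 175.]
top px [214. 185.] xy 0.6327 0.3212 ext [0.057 0.061] h 0.056 hsv [ 18. 145. 161.]
```

Emit:
carry_out --pt "0.72 0.7 0 0 0 0" --pt "0.72 0.7 0 0 0 0" --pt "0.72 0.7 0 0 0 0" --pt "0.72 0.7 0 0 0 0" --pt "0.72 0.7 0 0 0 0" --pt "0.72 0.7 0 0 0 0" --pt "0.72 0.67 0 0 0 0" --pt "0 0 0 0 0 0" --pt "0 0 0 0 0 0" --fingers 87

```text
time: 20.62
ee_pos: [0.63, 0.3196, 0.2263]
eef_rot: [0.683, 0.73, -0.001, -0.0]
ft_force: [0.3, 0.5, -0.3]
width: 0.087
grip_force: 0.0
```

Run:
```python
from h import *
c,_=moulds('wrist'); cv2.imwrite('pics/w3.png',c['pixels'][:,:,::-1]);moulds('top'); togo([.6325,.3209,.035])
```

```text
wrist px [ 65. 171.] xy 0.4118 0.343 ext [0.017 0.041] h 0.047 hsv [ 11. 128. 101.]
wrist px [329. 214.] xy 0.6333 0.321 ext [0.059 0.059] h 0.055 hsv [ 19. 101. 192.]
wrist px [323. 302.] xy 0.6334 0.241 ext [0.075 0.076] h 0.054 hsv [ 13.  20. 127.]
wrist px [497. 317.] xy 0.7883 0.236 ext [0.052 0.043] h 0.058 hsv [ 34. 150. 159.]
top px [259. 123.] xy 0.7893 0.2192 ext [0.071 0.071] h 0.061 hsv [ 35. 181. 122.]
top px [224. 133.] xy 0.7745 0.3152 ext [0.073 0.068] h 0.067 hsv [  5. 163.  45.]
top px [501. 144.] xy 0.7637 -0.3933 ext [0.065 0.054] h 0.061 hsv [ 40. 198.   8.]
top px [489. 164.] xy 0.7044 -0.3488 ext [0.044 0.046] h 0.048 hsv [ 25.  39. 171.]
top px [250. 183.] xy 0.6329 0.2417 ext [0.068 0.069] h 0.056 hsv [19. 23. 86.]
top px [428. 184.] xy 0.6496 -0.1957 ext [0.059 0.058] h 0.056 hsv [ 14. 255. 176.]
top px [307. 258.] xy 0.4569 0.099 ext [0.042 0.039] h 0.06 hsv [ 18.  142.  165.5]
units to go [0.05 0.06 4.81] yaw of tool y 3.72 [0.6304 0.3189 0.2273] tilt [ 0.    -0.001 -1.   ] w 0.0871 t 20.725 f [ 0.1 -1.1  0.6]
```

View pics/w3.png

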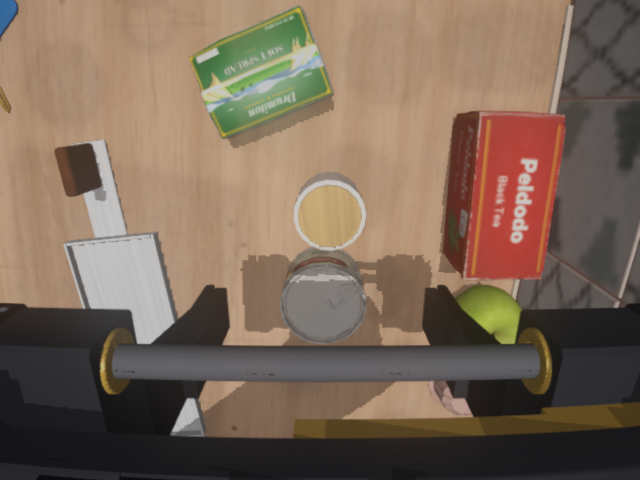

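Wrist view: mould A is at (330,214), the tin at (323,302), and a tea box stands on the right at (505,195). I need to check the box's clearance to the gripper body.

Run:
```python
from h import *
c=cam('wrist'); v,u=np.mgrid[0:480,0:640]; W=depth(c,np.c_[u.ravel(),v.ravel()]).reshape(480,640,3)
hsv=cv2.cvtColor(c['pixels'],cv2.COLOR_RGB2HSV)
m=((hsv[...,0]<6)|(hsv[...,0]>174))&(hsv[...,1]>150)&(W[...,2]>.03)&(v<285)&(u>430)
w=W[m]; print('z max',np.percentile(w[:,2],99))
t=w[w[:,2]>np.percentile(w[:,2],99)-.012]; print(cv2.boxPoints(cv2.minAreaRect(t[:,:2].astype(np.float32))).round(3))
```

```text
z max 0.07763943983500683
[[0.625 0.402]
 [0.632 0.276]
 [0.808 0.286]
 [0.801 0.412]]
```

The box is 78 mm high and the gripper body stays above 91 mm, so the grasp is clear.

Emit:
carry_out --pt "0.05 0.07 0.8 0 0 0" --pt "0 0 1 0 0 0" --pt "0 0 1 0 0 0" --pt "0 0 1 0 0 0" --pt "0 0 0.7 0 0 0" --pt "0 0 0.25 0 0 0" --pt "0 0 0 0 0 0" --pt "0 0 0 0 0 0"

```text
time: 21.78
ee_pos: [0.634, 0.3224, 0.0392]
eef_rot: [0.684, 0.73, 0.001, 0.0]
ft_force: [0.3, 0.1, 0.4]
width: 0.0866
grip_force: 0.0
```

Emit:
carry_out --pt "0 0 0 0 0 0" --pt "0 0 0 0 0 0" --pt "0 0 0 0 0 0" --pt "0 0 0 0 0 0" --pt "0 0 0 0 0 0" --fingers 40 --force 20

```text
time: 22.4
ee_pos: [0.6332, 0.3222, 0.0374]
eef_rot: [0.684, 0.73, -0.0, 0.0]
ft_force: [0.4, -0.7, 2.0]
width: 0.0596
grip_force: 20.0
```

Emit:
carry_out --pt "0 0 -0.5 0 0 0" --pt "0 0 -0.63 0 0 0" --pt "0 0 -0.5 0 0 0" --pt "0 0 0 0 0 0"

```text
time: 22.9
ee_pos: [0.6342, 0.3227, 0.105]
eef_rot: [0.684, 0.73, 0.002, 0.001]
ft_force: [0.4, 0.3, -2.2]
width: 0.0592
grip_force: 20.0
```

Run:
```python
from h import *
togo([.4335,.2047,.043]);moulds('top'); tray()
```

```text
units to go [-2.62 -5.2   1.53] yaw of tool y 3.75 [0.6342 0.3227 0.105 ] tilt [ 0.003  0.002 -1.   ] w 0.0592 t 22.9 f [ 0.4  0.3 -2.2]
top px [259. 123.] xy 0.7891 0.2192 ext [0.071 0.071] h 0.061 hsv [ 35. 181. 124.]
top px [229. 131.] xy 0.7758 0.3025 ext [0.07  0.042] h 0.066 hsv [  5. 154.  42.]
top px [500. 144.] xy 0.7635 -0.3927 ext [0.066 0.053] h 0.061 hsv [ 40. 185.   9.]
top px [489. 164.] xy 0.7053 -0.3501 ext [0.042 0.044] h 0.048 hsv [ 25.  39. 174.]
top px [251. 182.] xy 0.6343 0.239 ext [0.063 0.061] h 0.056 hsv [19. 23. 87.]
top px [428. 184.] xy 0.6498 -0.1954 ext [0.059 0.059] h 0.056 hsv [ 14. 255. 179.]
fin? 91 [202.50549451 277.41758242] [0.4105 0.342  0.048 ]
tray box [[0.37310001254081726, 0.24539999663829803], [0.42649999260902405, 0.2371000051498413], [0.4456999897956848, 0.36090001463890076], [0.3921999931335449, 0.3691999912261963]]
```

Emit:
carry_out --pt "0 -0.75 0 0 0 0" --pt "0 -0.75 0 0 0 0" --pt "-0.5 -0.75 0 0 0 0" --pt "-0.5 -0.75 0 0 0 0" --pt "-0.5 -0.75 0 0 0 0" --pt "-0.5 -0.75 0 0 0 0" --pt "-0.5 -0.7 0 0 0 0" --pt "-0.12 0 0.5 0 0 0" --pt "0 0 0.5 0 0 0" --pt "0 0 0 0 0 0" --pt "0 0 0 0 0 0"

```text
time: 24.38
ee_pos: [0.4325, 0.2041, 0.0628]
eef_rot: [0.683, 0.73, -0.0, -0.0]
ft_force: [-0.4, 0.4, -1.7]
width: 0.0595
grip_force: 20.0
```

Run:
```python
from h import *
togo([.4335,.2047,.0415]);tray(); c,_=moulds('wrist'); cv2.imwrite('pics/w4.png',c['pixels'][:,:,::-1])
```

```text
units to go [0.01 0.02 0.53] yaw of tool y 3.78 [0.4325 0.2041 0.0628] tilt [-0.  0. -1.] w 0.0595 t 24.375 f [-0.4  0.4 -1.7]
fin? 64 [306.03125 257.34375] [0.4647 0.0956 0.048 ]
tray box [[0.4855000078678131, 0.1298999935388565], [0.49160000681877136, 0.1080000028014183], [0.4986000061035156, 0.10989999771118164], [0.4925000071525574, 0.13189999759197235]]
wrist px [325. 282.] xy 0.4326 0.2148 ext [0.079 0.031] h 0.062 hsv [ 13.  21. 115.]
```

View pics/w4.png

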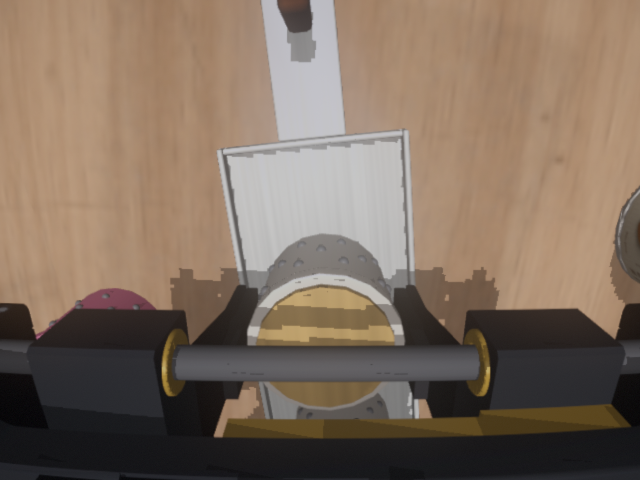

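The held mould A, at (325,335), is centred over the tray, whose rim edges are at x≈235 and x≈412. I'll lower it and release.

Emit:
carry_out --pt "0 0.01 0.3 0 0 0" --pt "0 0 0.12 0 0 0" --pt "0 0 0.08 0 0 0" --pt "0 0 0.03 0 0 0" --pt "0 0 0 0 0 0"

```text
time: 25.1
ee_pos: [0.433, 0.204, 0.0414]
eef_rot: [0.683, 0.73, 0.0, 0.0]
ft_force: [-0.8, -0.8, -2.3]
width: 0.0596
grip_force: 20.0
```

Emit:
carry_out --pt "0 0 0 0 0 0" --pt "0 0 0 0 0 0" --pt "0 0 0 0 0 0" --pt "0 0 -0.3 0 0 0" --pt "0 0 -0.6 0 0 0" --pt "0 0 -0.8 0 0 0" --pt "0.5 0 -1 0 0 0" --pt "1 0 0 0 0 0" --pt "1 0 0 0 0 0" --pt "1 0 0 0 0 0" --pt "0 0 0 0 0 0" --fingers 80

```text
time: 26.48
ee_pos: [0.4223, 0.347, 0.1502]
eef_rot: [0.682, 0.732, 0.001, -0.001]
ft_force: [0.4, -0.7, -0.9]
width: 0.0799
grip_force: 0.0
```

Run:
```python
from h import *
togo([.41,.3447,.035]);tray();  c,_=moulds('top'); c,_=moulds('wrist')
cv2.imwrite('pics/w5.png',c['pixels'][:,:,::-1]); cam('scene','s2')
```

```text
units to go [-0.04 -0.31  2.88] yaw of tool y 4.03 [0.4223 0.347  0.1502] tilt [-0.     0.002 -1.   ] w 0.0799 t 26.475 f [ 0.4 -0.7 -0.9]
fin? 47 [265.57446809 261.04255319] [0.4535 0.192  0.048 ]
fin? 76 [204.14473684 277.21052632] [0.4111 0.338  0.048 ]
tray box [[0.39660000801086426, 0.14030000567436218], [0.41589999198913574, 0.02590000070631504], [0.5088000297546387, 0.04149999842047691], [0.4896000027656555, 0.1559000015258789]]
top px [259. 123.] xy 0.7892 0.2192 ext [0.07  0.071] h 0.061 hsv [ 35. 181. 124.]
top px [501. 144.] xy 0.7637 -0.3931 ext [0.066 0.054] h 0.061 hsv [ 41. 191.   8.]
top px [489. 164.] xy 0.7055 -0.3499 ext [0.043 0.045] h 0.049 hsv [ 25.   38.5 174. ]
top px [247. 186.] xy 0.6323 0.2412 ext [0.072 0.072] h 0.056 hsv [ 21.  20. 168.]
top px [428. 184.] xy 0.6493 -0.1957 ext [0.06  0.058] h 0.056 hsv [ 14. 255. 179.]
top px [301. 263.] xy 0.4505 0.1069 ext [0.057 0.057] h 0.061 hsv [ 18. 145. 161.]
top px [260. 269.] xy 0.4339 0.204 ext [0.057 0.057] h 0.061 hsv [ 18. 147.  93.]
top px [279. 321.] xy 0.3126 0.156 ext [0.058 0.057] h 0.057 hsv [165.  86. 179.]
wrist px [304. 242.] xy 0.4104 0.3434 ext [0.017 0.041] h 0.047 hsv [ 11. 102. 109.]
wrist px [325. 405.] xy 0.4332 0.209 ext [0.058 0.026] h 0.057 hsv [ 15.  24. 121.]
```

View pics/s2.png

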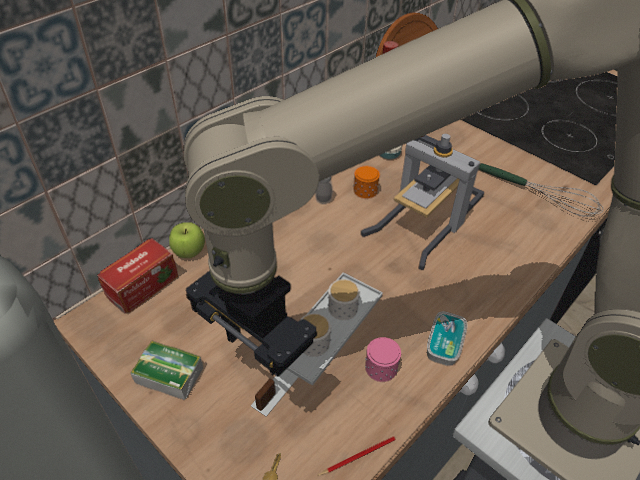

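Both moulds stand upright in the tray (tops 61 mm, centred near y = ±50 mm in the tray). The fin is at (0.4104, 0.344). I'll align the tool with the tray and pinch the fin.

Emit:
carry_out --pt "-0.07 -0.3 0.5 0 0 -0.69" --pt "0 0 1 0 0 0" --pt "0 0 0.8 0 0 0" --pt "0 0 0.5 0 0 0" --pt "0 0 0.2 0 0 0" --pt "0 0 0 0 0 0" --pt "0 0 0 0 0 0" --fingers 45

```text
time: 27.55
ee_pos: [0.4126, 0.3405, 0.0304]
eef_rot: [0.648, 0.762, 0.001, 0.0]
ft_force: [0.1, 0.6, -1.1]
width: 0.0452
grip_force: 0.0
```

Run:
```python
from h import *
togo([.4104,.3440,.030])
```

```text
units to go [ 0.09 -0.04  0.01] yaw of tool y 9.28 [0.4126 0.3405 0.0304] tilt [ 0.001  0.001 -1.   ] w 0.0452 t 27.55 f [ 0.1  0.6 -1.1]
```

Emit:
carry_out --pt "0.09 -0.05 0 0 0 0" --pt "0 0 0 0 0 0" --pt "0 0 0 0 0 0" --pt "0 0 0 0 0 0" --pt "0 0 0 0 0 0" --pt "0 0 0 0 0 0" --fingers 0 --force 35

```text
time: 28.3
ee_pos: [0.4095, 0.3432, 0.0293]
eef_rot: [0.648, 0.762, 0.0, 0.0]
ft_force: [-0.6, 0.7, 0.4]
width: 0.0118
grip_force: 35.0
```

```bash
cat >> h.py <<'E'
def pose():
    s=read_state(); q=R.from_quat(s['eef_rot']).as_matrix(); e=s['ee_pos'][:2]
    y=np.degrees(np.arctan2(q[1,1],q[0,1])); t=np.radians(4.5); X=np.array([np.cos(t),np.sin(t)]);Y=np.array([-np.sin(t),np.cos(t)])
    print('fin in press x,y',((e-AX)@X).round(4),((e-AX)@Y).round(4),'yaw err',(y-4.5).round(2))
E
python3 - <<'E'
from h import *
togo([.4104,.3440,.030]); pose()
E
```

```text
units to go [ 0.02  0.02 -0.02] yaw of tool y 9.29 [0.4095 0.3432 0.0293] tilt [ 0. -0. -1.] w 0.0118 t 28.3 f [-0.6  0.7  0.4]
fin in press x,y -0.0356 0.5863 yaw err 4.79
```

Emit:
carry_out --pt "0 0.05 0 0 0 0.03" --pt "0 0.1 0 0 0 0.06" --pt "0 0.12 0 0 0 0.08" --pt "0 0.12 0 0 0 0.09" --pt "0 0.12 0 0 0 0.09" --pt "0 0.12 0 0 0 0.09" --pt "0 0.1 0 0 0 0.08" --pt "0 0.08 0 0 0 0.05" --pt "0 0.06 0 0 0 0.03" --pt "0 0 0 0 0 0" --pt "0 0 0 0 0 0"

```text
time: 29.68
ee_pos: [0.4443, 0.3477, 0.0293]
eef_rot: [0.679, 0.734, 0.0, 0.0]
ft_force: [-1.9, 1.7, 3.4]
width: 0.0116
grip_force: 35.3
```

Run:
```python
from h import *
togo([.4104,.3440,.030]); pose(); tray(); c,_=moulds('top'); cv2.imwrite('pics/t3.png',c['pixels'][:,:,::-1])
```

```text
units to go [-0.03 -0.85 -0.02] yaw of tool y 4.46 [0.4443 0.3477 0.0293] tilt [ 0.  0. -1.] w 0.0116 t 29.675 f [-1.9  1.7  3.4]
fin in press x,y -0.0006 0.5881 yaw err -0.04
fin? 66 [250.48484848 259.81818182] [0.4555 0.2282 0.048 ]
fin? 91 [265.17582418 261.86813187] [0.4515 0.1929 0.048 ]
tray box [[0.4172999858856201, 0.1784999966621399], [0.4259999990463257, 0.031700000166893005], [0.5103999972343445, 0.03669999912381172], [0.5016999840736389, 0.1835000067949295]]
top px [259. 123.] xy 0.7885 0.2189 ext [0.071 0.071] h 0.061 hsv [ 35.  181.  124.5]
top px [501. 144.] xy 0.7627 -0.3925 ext [0.062 0.053] h 0.061 hsv [ 43. 198.   9.]
top px [489. 164.] xy 0.7045 -0.3495 ext [0.045 0.043] h 0.048 hsv [ 25.  39. 176.]
top px [247. 186.] xy 0.6328 0.2414 ext [0.072 0.073] h 0.056 hsv [ 21.  20. 169.]
top px [428. 184.] xy 0.6492 -0.1965 ext [0.059 0.058] h 0.057 hsv [ 14. 255. 181.]
top px [301. 259.] xy 0.4595 0.1083 ext [0.057 0.057] h 0.061 hsv [ 18. 145. 165.]
top px [259. 261.] xy 0.4537 0.2069 ext [0.057 0.058] h 0.061 hsv [ 18. 147.  94.]
top px [283. 316.] xy 0.3173 0.1523 ext [0.042 0.048] h 0.057 hsv [165.  87. 180.]
```

View pics/t3.png

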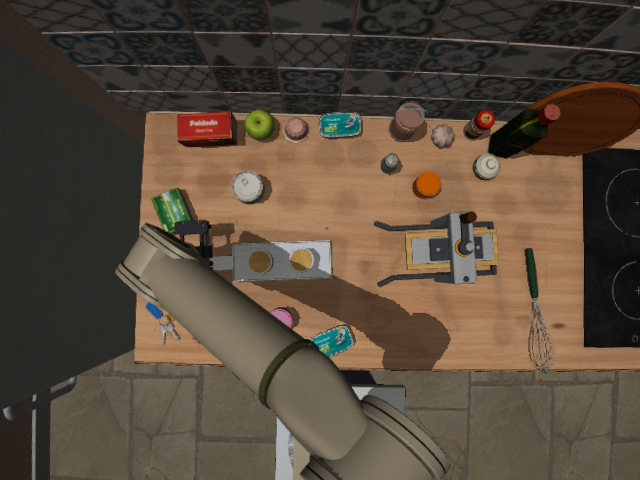

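Top view: both moulds, at (260,261) and (302,259), are in the tray, which now lines up with the press lane to within about 1°. I'll trim the yaw and slide halfway.

Emit:
carry_out --pt "0 0 0 0 0 -0.07" --pt "0 0 0 0 0 -0.07" --pt "-0.08 0 0 0 0 0" --pt "-0.16 0 0 0 0 0" --pt "-0.25 0 0 0 0 0" --pt "-0.3 0 0 0 0 0" --pt "-0.35 0 0 0 0 0" --pt "-0.35 0 0 0 0 0" --pt "-0.35 0 0 0 0 0" --pt "-0.35 0 0 0 0 0" --pt "-0.35 0 0 0 0 0" --pt "-0.35 0 0 0 0 0" --pt "-0.35 0 0 0 0 0" --pt "-0.35 0 0 0 0 0" --pt "-0.3 0 0 0 0 0" --pt "-0.22 0 0 0 0 0" --pt "-0.15 0 0 0 0 0" --pt "-0.08 0 0 0 0 0" --pt "0 0 0 0 0 0"

```text
time: 32.15
ee_pos: [0.4609, 0.1743, 0.0293]
eef_rot: [0.672, 0.741, -0.0, 0.0]
ft_force: [0.2, -0.0, 0.4]
width: 0.0117
grip_force: 35.0
```

```bash
cat >> h.py <<'E'
def inpress(name='top'):
    c=cam(name); v,u=np.mgrid[0:480,0:640]; W=depth(c,np.c_[u.ravel(),v.ravel()]).reshape(480,640,3); hsv=cv2.cvtColor(c['pixels'],cv2.COLOR_RGB2HSV)
    t=np.radians(4.5); P=(W[...,:2]-AX)@np.array([[np.cos(t),-np.sin(t)],[np.sin(t),np.cos(t)]])
    m=(W[...,2]>.052)&(W[...,2]<.068)&(hsv[...,0]>12)&(hsv[...,0]<26)&(np.abs(P[...,0])<.05)&(P[...,1]<.55)
    n,l,s,ce=cv2.connectedComponentsWithStats(m.astype(np.uint8))
    for k in range(1,n):
        if s[k,4]>120:
            (a,b),rr=cv2.minEnclosingCircle(P[l==k].astype(np.float32)); print('mould in press',round(a,4),round(b,4),rr,s[k,4],ce[k])
    return c
E
python3 - <<'E'
from h import *
pose(); c=inpress(); togo([0.4,0,.03])
cv2.imwrite('pics/t4.png',cv2.resize(c['pixels'][180:320,180:520],(800,330))[:,:,::-1])
E
```

```text
fin in press x,y 0.0024 0.4139 yaw err 1.09
mould in press 0.0056 0.2728 0.029899204149842262 491 [332.15682281 253.42362525]
mould in press 0.0067 0.1727 0.027736129239201546 409 [373.85574572 250.70171149]
units to go [-4.19 -1.94 -0.01] yaw of tool y 5.59 [0.4609 0.1744 0.0293] tilt [-0.    -0.001 -1.   ] w 0.0118 t 32.2 f [-0.5 -1.2  1.6]
```

View pics/t4.png

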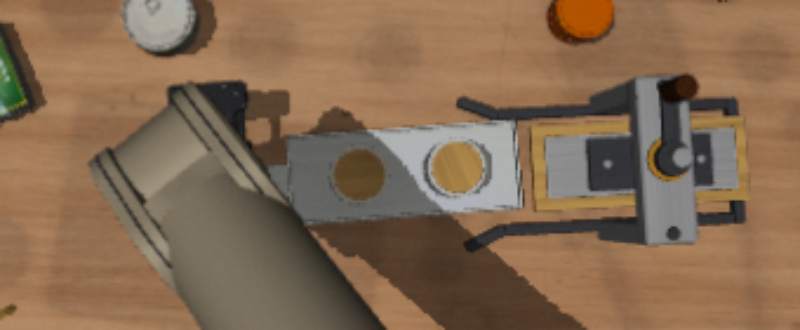

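Crop: the tray is at the mouth, its end at (520,165) centred between the rails at y≈105 and y≈230. The moulds stand at (358,175) and (457,167). I'll slide on in.

Emit:
carry_out --pt "-0.08 -0.03 0 0 0 0.03" --pt "-0.16 -0.03 0 0 0 0.03" --pt "-0.25 -0.02 0 0 0 0" --pt "-0.3 0 0 0 0 0" --pt "-0.3 -0.01 0 0 0 0" --pt "-0.3 0 0 0 0 0" --pt "-0.3 -0.01 0 0 0 0" --pt "-0.3 0 0 0 0 0" --pt "-0.3 -0.01 0 0 0 0" --pt "-0.3 0 0 0 0 0" --pt "-0.3 -0.01 0 0 0 0" --pt "-0.3 0 0 0 0 0" --pt "-0.3 -0.01 0 0 0 0" --pt "-0.2 0 0 0 0 0" --pt "-0.1 0 0 0 0 0" --pt "0 0 0 0 0 0"

```text
time: 34.2
ee_pos: [0.4693, 0.0225, 0.0293]
eef_rot: [0.675, 0.738, -0.0, 0.0]
ft_force: [0.9, -2.1, -0.0]
width: 0.0119
grip_force: 35.0
```

Run:
```python
from h import *
pose(); c=inpress(); togo([0.4,0,.03])
```

```text
fin in press x,y -0.0011 0.2619 yaw err 0.58
mould in press 0.0009 0.1203 0.029780706390738487 439 [395.36446469 252.06833713]
units to go [-0.41 -1.78 -0.02] yaw of tool y 5.09 [0.4693 0.0225 0.0293] tilt [-0.    -0.001 -1.   ] w 0.0115 t 34.25 f [ 0.5 -3.1 -1.4]
```

Emit:
carry_out --pt "-0.1 0 0 0 0 0" --pt "-0.2 0 0 0 0 0" --pt "-0.25 0 0 0 0 0" --pt "-0.25 0 0 0 0 0" --pt "-0.25 0 0 0 0 0" --pt "-0.25 0 0 0 0 0" --pt "-0.15 0 0 0 0 0" --pt "-0.1 0 0 0 0 0" --pt "0 0 0 0 0 0"

```text
time: 35.38
ee_pos: [0.4749, -0.0391, 0.0293]
eef_rot: [0.675, 0.738, -0.0, 0.0]
ft_force: [0.5, -1.7, -2.5]
width: 0.0118
grip_force: 35.0
```

Run:
```python
from h import *
pose(); togo([0.4,0,.03])
```

```text
fin in press x,y -0.0005 0.2 yaw err 0.59
units to go [ 1.14 -1.78 -0.02] yaw of tool y 5.09 [ 0.4749 -0.0391  0.0293] tilt [ 0.    -0.001 -1.   ] w 0.0118 t 35.375 f [ 0.5 -1.7 -2.5]
```

Emit:
carry_out --pt "-0.06 0 0 0 0 0" --pt "-0.05 0 0 0 0 0" --pt "-0.05 0 0 0 0 0" --pt "-0.05 0 0 0 0 0" --pt "0 0 0 0 0 0"

```text
time: 36.0
ee_pos: [0.4756, -0.0471, 0.0293]
eef_rot: [0.675, 0.738, -0.0, 0.0]
ft_force: [-0.4, 0.8, -2.0]
width: 0.0119
grip_force: 35.0
```

Run:
```python
from h import *
pose(); togo([0.4,0,.03])
```

```text
fin in press x,y -0.0003 0.192 yaw err 0.6
units to go [ 1.34 -1.78 -0.02] yaw of tool y 5.1 [ 0.4756 -0.0471  0.0293] tilt [ 0. -0. -1.] w 0.0119 t 36.0 f [-0.4  0.8 -2. ]
```

Emit:
carry_out --pt "-0.04 0 0 0 0 0" --pt "-0.04 0 0 0 0 0" --pt "0 0 0 0 0 0"

```text
time: 36.38
ee_pos: [0.4759, -0.0502, 0.0293]
eef_rot: [0.675, 0.738, -0.0, 0.0]
ft_force: [0.1, 0.5, -2.9]
width: 0.0114
grip_force: 35.0
```

Run:
```python
from h import *
np.set_printoptions(suppress=True,precision=4)
pose(); togo([0.4,0,.03]); c=inpress(); cv2.imwrite('pics/w6.png',np.vstack([cam('wrist')['pixels'],])[:,:,::-1])
```

```text
fin in press x,y -0.0003 0.1889 yaw err 0.61
units to go [ 1.42 -1.78 -0.02] yaw of tool y 5.11 [ 0.4759 -0.0502  0.0293] tilt [ 0. -0. -1.] w 0.0114 t 36.375 f [ 0.1  0.5 -2.9]
```

View pics/w6.png

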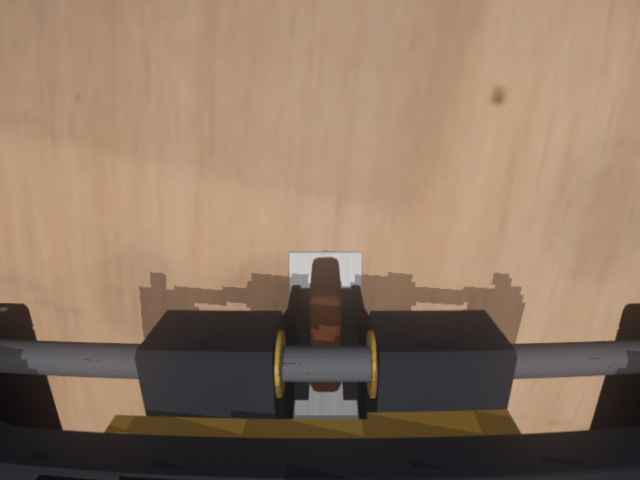

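The fin is held centred at (325,325), with no stop contact yet. I'll creep on.

Emit:
carry_out --pt "-0.04 0 0 0 0 0" --pt "-0.04 0 0 0 0 0" --pt "0 0 0 0 0 0"

```text
time: 36.85
ee_pos: [0.4762, -0.0513, 0.0293]
eef_rot: [0.674, 0.738, 0.001, -0.001]
ft_force: [-0.0, 9.0, -2.0]
width: 0.0114
grip_force: 35.0
```

Run:
```python
from h import *
pose(); togo([0.4,0,.03])
```

```text
fin in press x,y -0.0 0.1878 yaw err 0.7
units to go [ 1.45 -1.78 -0.01] yaw of tool y 5.2 [ 0.4762 -0.0513  0.0293] tilt [ 0.     0.002 -1.   ] w 0.0114 t 36.85 f [-0.  9. -2.]
```

It's against the stop (9 N). I'll release, rise and go to the crank.

Emit:
carry_out --pt "0.04 0 0 0 0 0" --pt "0 0 0 0 0 0" --pt "0 0 0 0 0 0" --pt "0 0 -0.4 0 0 0" --pt "0 0 -0.8 0 0 0" --pt "0 0 -1 0 0 0" --pt "0 0 -1 0 0 0" --pt "0 0 -1 0 0 0" --pt "0 0 -1 0 0 0" --pt "0 0 -1 0 0 0" --pt "0 0 -0.7 0 0 0" --pt "-0.8 0.3 0 0 0 0" --pt "-0.8 0.3 0 0 0 0" --pt "-0.8 0.3 0 0 0 0" --pt "-0.8 0.2 0 0 0 0" --pt "-0.8 0.2 0 0 0 0" --pt "-0.8 0.1 0 0 0 0" --pt "0 0 0 0 0 0" --pt "0 0 0 0 0 0" --fingers 50

```text
time: 39.22
ee_pos: [0.5489, -0.2368, 0.3062]
eef_rot: [0.674, 0.738, 0.0, 0.0]
ft_force: [0.0, 0.9, 0.9]
width: 0.05
grip_force: 0.0
```

Run:
```python
from h import *
knob(); togo([.5508,-.2382,.211]); c=tray(); cv2.imwrite('pics/t5.png',np.vstack([cv2.resize(c['pixels'][190:310,340:520],(600,300)),cv2.resize(cam('scene')['pixels'][100:300,300:520],(600,300))])[:,:,::-1]); moulds('top')
```

```text
knob 937 [329.54215582 262.98078975] [ 0.55187471 -0.23773196] [[ 0.55173947 -0.23684173  0.236     ]] ang 0.7228466742749105
pad top z 0.09692136448857547 2767
units to go [-0.05  0.04  2.38] yaw of tool y 5.21 [ 0.549  -0.2365  0.3062] tilt [ 0.001  0.    -1.   ] w 0.0502 t 39.275 f [-0.4 -0.2  0. ]
fin? 87 [366.71264368 253.89655172] [ 0.4765 -0.0495  0.048 ]
tray box [[0.3889999985694885, -0.061000000685453415], [0.4431999921798706, -0.1850000023841858], [0.5400999784469604, -0.14259999990463257], [0.4860000014305115, -0.018699999898672104]]
top px [259. 123.] xy 0.789 0.2191 ext [0.072 0.071] h 0.061 hsv [ 35. 181. 125.]
top px [247. 186.] xy 0.6328 0.2415 ext [0.072 0.073] h 0.056 hsv [ 21.  20. 170.]
top px [428. 184.] xy 0.6493 -0.1965 ext [0.06  0.059] h 0.056 hsv [ 14. 255. 182.]
top px [279. 321.] xy 0.3125 0.156 ext [0.058 0.057] h 0.057 hsv [165.  86. 181.]
```

View pics/t5.png

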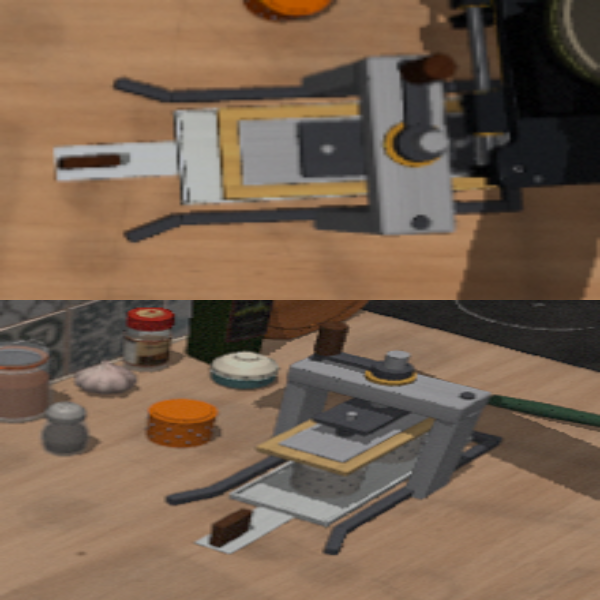

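Both crops show the tray home, with the moulds clear under the raised plate and the knob at (430,66). I'll grip the knob and wind two turns clockwise.

Emit:
carry_out --pt "-0.03 0.06 0.7 0 0 0" --pt "0 0 0.7 0 0 0" --pt "0 0 0.5 0 0 0" --pt "0 0 0.3 0 0 0" --pt "0 0 0.18 0 0 0" --pt "0 0 0 0 0 0" --pt "0 0 0 0 0 0"

```text
time: 40.3
ee_pos: [0.5518, -0.2388, 0.211]
eef_rot: [0.675, 0.738, 0.0, 0.001]
ft_force: [-0.9, -0.1, 0.2]
width: 0.0499
grip_force: 0.0
```

Emit:
carry_out --pt "0 0 0 0 0 0" --pt "0 0 0 0 0 0" --pt "0 0 0 0 0 0" --pt "0 0 0 0 0 0" --pt "0 0 0 0 0 0" --fingers 0 --force 14

```text
time: 40.92
ee_pos: [0.5514, -0.2387, 0.2102]
eef_rot: [0.675, 0.738, -0.0, 0.0]
ft_force: [-1.0, 0.5, 0.8]
width: 0.0214
grip_force: 14.0
```

Run:
```python
from h import *
togo([.5508,-.2382,.211]); circ(12,19)
```

```text
units to go [ 0.01 -0.01 -0.02] yaw of tool y 5.12 [ 0.5514 -0.2387  0.2102] tilt [ 0. -0. -1.] w 0.0214 t 40.925 f [-1.   0.5  0.8]
radius 0.06040369488463332 worldang -0.23316752505241534
[[-0.31, -0.06, 0, 0, 0, 0], [-0.29, -0.12, 0, 0, 0, 0], [-0.26, -0.18, 0, 0, 0, 0], [-0.21, -0.23, 0, 0, 0, 0], [-0.16, -0.27, 0, 0, 0, 0], [-0.1, -0.3, 0, 0, 0, 0], [-0.04, -0.31, 0, 0, 0, 0], [0.03, -0.31, 0, 0, 0, 0], [0.09, -0.3, 0, 0, 0, 0], [0.15, -0.27, 0, 0, 0, 0], [0.21, -0.24, 0, 0, 0, 0], [0.25, -0.19, 0, 0, 0, 0], [0.29, -0.13, 0, 0, 0, 0], [0.31, -0.07, 0, 0, 0, 0], [0.31, -0.0, 0, 0, 0, 0], [0.31, 0.06, 0, 0, 0, 0], [0.29, 0.12, 0, 0, 0, 0], [0.26, 0.18, 0, 0, 0, 0], [0.21, 0.23, 0, 0, 0, 0]]
```

Emit:
carry_out --pt "-0.31 -0.06 0 0 0 0" --pt "-0.29 -0.12 0 0 0 0" --pt "-0.26 -0.18 0 0 0 0" --pt "-0.21 -0.23 0 0 0 0" --pt "-0.16 -0.27 0 0 0 0" --pt "-0.1 -0.3 0 0 0 0" --pt "-0.04 -0.31 0 0 0 0" --pt "0.03 -0.31 0 0 0 0" --pt "0.09 -0.3 0 0 0 0" --pt "0.15 -0.27 0 0 0 0" --pt "0.21 -0.24 0 0 0 0" --pt "0.25 -0.19 0 0 0 0" --pt "0.29 -0.13 0 0 0 0" --pt "0.31 -0.07 0 0 0 0" --pt "0.31 0 0 0 0 0" --pt "0.31 0.06 0 0 0 0" --pt "0.29 0.12 0 0 0 0" --pt "0.26 0.18 0 0 0 0" --pt "0.21 0.23 0 0 0 0" --pt "0 0 0 0 0 0"

```text
time: 43.42
ee_pos: [0.4475, -0.1891, 0.2099]
eef_rot: [0.674, 0.739, -0.002, -0.006]
ft_force: [-29.9, 22.4, 25.3]
width: 0.0255
grip_force: 18.5
```

Run:
```python
from h import *
togo([.5508,-.2382,.211]); circ(12,19)
```

```text
units to go [-1.46  2.46 -0.07] yaw of tool y 5.27 [ 0.4475 -0.1891  0.2099] tilt [-0.012  0.006 -1.   ] w 0.0255 t 43.425 f [-29.9  22.4  25.3]
radius 0.06581304252048273 worldang 131.40936118334702
[[0.16, 0.27, 0, 0, 0, 0], [0.1, 0.3, 0, 0, 0, 0], [0.03, 0.31, 0, 0, 0, 0], [-0.03, 0.31, 0, 0, 0, 0], [-0.1, 0.3, 0, 0, 0, 0], [-0.16, 0.27, 0, 0, 0, 0], [-0.21, 0.23, 0, 0, 0, 0], [-0.25, 0.18, 0, 0, 0, 0], [-0.29, 0.13, 0, 0, 0, 0], [-0.31, 0.07, 0, 0, 0, 0], [-0.31, 0.0, 0, 0, 0, 0], [-0.31, -0.06, 0, 0, 0, 0], [-0.29, -0.13, 0, 0, 0, 0], [-0.25, -0.18, 0, 0, 0, 0], [-0.21, -0.23, 0, 0, 0, 0], [-0.16, -0.27, 0, 0, 0, 0], [-0.1, -0.3, 0, 0, 0, 0], [-0.03, -0.31, 0, 0, 0, 0], [0.03, -0.31, 0, 0, 0, 0]]
```

Run:
```python
from h import *
s=cam('scene')['pixels'][90:290,300:520]; w=cam('wrist')['pixels']
cv2.imwrite('pics/j1.png',np.hstack([cv2.resize(s,(400,364)),cv2.resize(w,(400,364))])[:,:,::-1])
s=read_state(); print(np.round(s['joint_positions'],2),np.round(s['torque'],2),s['grip_force'])
```

```text
[ 0.88  0.09 -0.6   1.82  0.05  1.26  0.36] [ 4.61  6.65 -0.56] 18.506851536221802
```

View pics/j1.png

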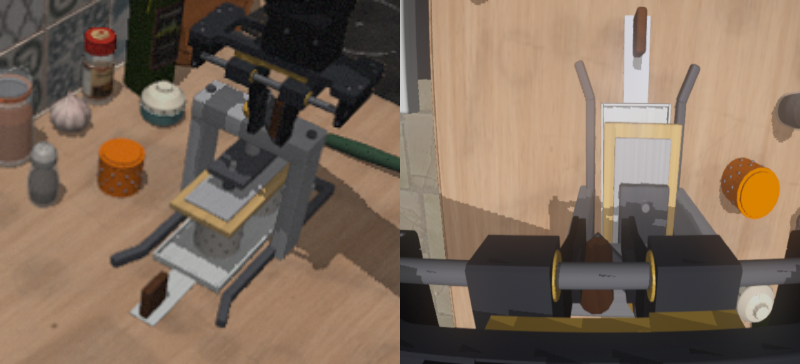

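The jam picture shows the knob still between the fingers at (597,275), under load. I'll release, re-measure and continue in shorter arcs.

Emit:
carry_out --pt "0 0 0 0 0 0" --pt "0 0 0 0 0 0" --pt "0 0 0 0 0 0" --pt "0 0 -0.8 0 0 0" --pt "0 0 -0.8 0 0 0" --pt "-0.6 0 -0.7 0 0 0" --pt "0 0 0 0 0 0" --pt "0 0 0 0 0 0" --fingers 55

```text
time: 44.52
ee_pos: [0.4534, -0.2174, 0.3014]
eef_rot: [0.675, 0.738, 0.0, -0.0]
ft_force: [0.2, 0.9, -0.6]
width: 0.0547
grip_force: 0.0
```

Run:
```python
from h import *
np.set_printoptions(suppress=True,precision=4)
c=knob(); togo([.45,-.195,.211])
W=depth(c,np.c_[tuple(a.ravel() for a in np.mgrid[0:640,0:480])]); 
d=np.hypot(*(W[:,:2]-AX).T); m=(d<.012)&(W[:,2]>.15); print('hub z',np.percentile(W[m][:,2],[5,50,95]) if m.any() else None)
```

```text
knob 1094 [306.5274 242.7322] [ 0.4425 -0.2062] [[ 0.4422 -0.2049  0.236 ]] ang 146.3195420661685
pad top z 0.08731792744334005 3000
units to go [ 0.56 -0.03  2.25] yaw of tool y 5.15 [ 0.4533 -0.2171  0.3012] tilt [-0.001  0.001 -1.   ] w 0.0546 t 44.575 f [0.5 0.9 0.1]
hub z [0.1944 0.2033 0.2063]
```

Emit:
carry_out --pt "0.27 -0.3 0.5 0 0 0" --pt "0 0 0.7 0 0 0" --pt "0 0 0.5 0 0 0" --pt "0 0 0.4 0 0 0" --pt "0 0 0.15 0 0 0" --pt "0 0 0 0 0 0" --pt "0 0 0 0 0 0"

```text
time: 45.45
ee_pos: [0.441, -0.2082, 0.2128]
eef_rot: [0.675, 0.738, 0.0, 0.001]
ft_force: [0.1, 0.4, -0.3]
width: 0.0551
grip_force: 0.0
```

Emit:
carry_out --pt "0 0 0 0 0 0" --pt "0 0 0 0 0 0" --pt "0 0 0 0 0 0" --pt "0 0 0 0 0 0" --pt "0 0 0 0 0 0" --fingers 0 --force 20

```text
time: 46.08
ee_pos: [0.4413, -0.2084, 0.2124]
eef_rot: [0.675, 0.738, 0.0, 0.001]
ft_force: [5.5, -2.7, -1.7]
width: 0.0216
grip_force: 20.1
```

Run:
```python
from h import *
togo([.4415,-.205,.211]); circ(12,14)
```

```text
units to go [0.08 0.01 0.03] yaw of tool y 5.12 [ 0.4413 -0.2084  0.2124] tilt [ 0.002 -0.001 -1.   ] w 0.0216 t 46.075 f [ 5.5 -2.7 -1.7]
radius 0.058104251756814836 worldang 148.80282453034573
[[0.23, 0.21, 0, 0, 0, 0], [0.18, 0.25, 0, 0, 0, 0], [0.13, 0.29, 0, 0, 0, 0], [0.06, 0.31, 0, 0, 0, 0], [-0.0, 0.31, 0, 0, 0, 0], [-0.07, 0.31, 0, 0, 0, 0], [-0.13, 0.29, 0, 0, 0, 0], [-0.19, 0.25, 0, 0, 0, 0], [-0.23, 0.21, 0, 0, 0, 0], [-0.27, 0.16, 0, 0, 0, 0], [-0.3, 0.1, 0, 0, 0, 0], [-0.31, 0.03, 0, 0, 0, 0], [-0.31, -0.03, 0, 0, 0, 0], [-0.3, -0.1, 0, 0, 0, 0]]
```

Emit:
carry_out --pt "0.24 0.21 0 0 0 0" --pt "0.2 0.25 0 0 0 0" --pt "0.15 0.29 0 0 0 0" --pt "0.07 0.31 0 0 0 0" --pt "0 0.31 0 0 0 0" --pt "-0.07 0.31 0 0 0 0" --pt "-0.13 0.29 0 0 0 0" --pt "-0.19 0.25 0 0 0 0" --pt "0 0 0 0 0 0"

```text
time: 47.2
ee_pos: [0.528, -0.1887, 0.2113]
eef_rot: [0.675, 0.738, 0.0, -0.001]
ft_force: [1.4, 1.8, -4.9]
width: 0.0213
grip_force: 20.0
```

Run:
```python
from h import *
togo([.4415,-.205,.211]); circ(12,14); moulds('top')
```

```text
units to go [-0.21 -2.19  0.01] yaw of tool y 5.14 [ 0.528  -0.1887  0.2113] tilt [-0.002  0.002 -1.   ] w 0.0213 t 47.2 f [ 1.4  1.8 -4.9]
radius 0.06202089787779786 worldang 53.411381719101364
[[-0.23, 0.21, 0, 0, 0, 0], [-0.27, 0.16, 0, 0, 0, 0], [-0.3, 0.1, 0, 0, 0, 0], [-0.31, 0.03, 0, 0, 0, 0], [-0.31, -0.03, 0, 0, 0, 0], [-0.3, -0.1, 0, 0, 0, 0], [-0.27, -0.16, 0, 0, 0, 0], [-0.23, -0.21, 0, 0, 0, 0], [-0.19, -0.25, 0, 0, 0, 0], [-0.13, -0.29, 0, 0, 0, 0], [-0.07, -0.31, 0, 0, 0, 0], [-0.0, -0.31, 0, 0, 0, 0], [0.06, -0.31, 0, 0, 0, 0], [0.13, -0.29, 0, 0, 0, 0]]
top px [259. 123.] xy 0.7893 0.2192 ext [0.072 0.071] h 0.061 hsv [ 35. 182. 122.]
top px [501. 144.] xy 0.7639 -0.3935 ext [0.065 0.054] h 0.061 hsv [ 41. 191.   9.]
top px [247. 186.] xy 0.6323 0.241 ext [0.073 0.072] h 0.056 hsv [ 21.  20. 166.]
top px [426. 184.] xy 0.6494 -0.1964 ext [0.059 0.046] h 0.056 hsv [ 14. 255. 178.]
top px [279. 321.] xy 0.3126 0.1562 ext [0.057 0.057] h 0.057 hsv [165.  86. 177.]
```

Good. I'll continue through 0° to about −115°.

Emit:
carry_out --pt "-0.24 0.19 0 0 0 0" --pt "-0.28 0.14 0 0 0 0" --pt "-0.3 0.09 0 0 0 0" --pt "-0.31 0.02 0 0 0 0" --pt "-0.31 -0.04 0 0 0 0" --pt "-0.3 -0.1 0 0 0 0" --pt "-0.27 -0.16 0 0 0 0" --pt "-0.23 -0.21 0 0 0 0" --pt "0 0 0 0 0 0"

```text
time: 48.38
ee_pos: [0.5384, -0.2843, 0.2138]
eef_rot: [0.676, 0.737, 0.002, 0.008]
ft_force: [33.6, -20.2, -15.1]
width: 0.0216
grip_force: 20.0
```

Run:
```python
from h import *
togo([.4415,-.205,.211]); circ(12,14)
```

```text
units to go [ 2.18 -2.25  0.02] yaw of tool y 4.92 [ 0.5384 -0.2843  0.2138] tilt [ 0.015 -0.008 -1.   ] w 0.0216 t 48.375 f [ 33.6 -20.2 -15.1]
radius 0.06594422326811841 worldang -44.011717484085935
[[-0.18, -0.26, 0, 0, 0, 0], [-0.12, -0.29, 0, 0, 0, 0], [-0.06, -0.31, 0, 0, 0, 0], [0.01, -0.31, 0, 0, 0, 0], [0.07, -0.31, 0, 0, 0, 0], [0.13, -0.28, 0, 0, 0, 0], [0.19, -0.25, 0, 0, 0, 0], [0.24, -0.21, 0, 0, 0, 0], [0.27, -0.15, 0, 0, 0, 0], [0.3, -0.09, 0, 0, 0, 0], [0.31, -0.03, 0, 0, 0, 0], [0.31, 0.04, 0, 0, 0, 0], [0.3, 0.1, 0, 0, 0, 0], [0.27, 0.16, 0, 0, 0, 0]]
```

It slips where the pads are parallel to the travel. Instead I'll turn the tool with the crank, jaws tangential. Release and re-measure.

Emit:
carry_out --pt "0 0 0 0 0 0" --pt "0 0 0 0 0 0" --pt "0 0 0 0 0 0" --pt "0 0 -0.8 0 0 0" --pt "0 0 -0.8 0 0 0" --pt "-0.6 0 -0.6 0 0 0" --pt "0 0 0 0 0 0" --pt "0 0 0 0 0 0" --fingers 55

```text
time: 49.38
ee_pos: [0.5352, -0.302, 0.2992]
eef_rot: [0.675, 0.738, -0.0, -0.001]
ft_force: [-0.5, 0.5, 0.2]
width: 0.0548
grip_force: 0.0
```

Run:
```python
from h import *
c=knob(); togo([.45,-.195,.211]); print(np.round(read_state()['joint_positions'],2))
```

```text
knob 1075 [335.06604651 226.53302326] [ 0.53885438 -0.27892074] [[ 0.53859664 -0.2782226   0.236     ]] ang -40.186486885764886
pad top z 0.07901893971514778 3425
units to go [ 2.85 -1.88  2.21] yaw of tool y 5.18 [ 0.5352 -0.3018  0.2991] tilt [-0.001  0.001 -1.   ] w 0.0551 t 49.425 f [ 0.2  0.8 -0. ]
[ 0.87  0.34 -0.56  1.37  0.18  1.49  0.41]
```

Emit:
carry_out --pt "0.59 0.12 0 0 0 0" --pt "0 0 0 0 0 -0.9" --pt "0 0 0 0 0 -0.9" --pt "0 0 0 0 0 -0.9" --pt "0 0 0 0 0 -0.9" --pt "0 0 0 0 0 -0.9" --pt "0 0 0 0 0 -0.9" --pt "0 0 0 0 0 -0.2" --pt "0 0 0.5 0 0 0" --pt "0 0 0 0 0 0" --pt "0 0 0 0 0 0"

```text
time: 50.8
ee_pos: [0.5384, -0.2784, 0.2807]
eef_rot: [0.343, 0.939, 0.0, 0.0]
ft_force: [0.5, -0.8, 0.6]
width: 0.0548
grip_force: 0.0
```

Run:
```python
from h import *
togo([.5378,-.278,.212]); print(np.round(read_state()['joint_positions'],2))
```

```text
units to go [ 0.02 -0.    1.72] yaw of tool y 49.9 [ 0.5384 -0.2784  0.2807] tilt [ 0. -0. -1.] w 0.0548 t 50.8 f [ 0.5 -0.8  0.6]
[ 0.93  0.34 -0.68  1.42  0.21  1.45  1.12]
```

Emit:
carry_out --pt "0.02 0 0.6 0 0 0" --pt "0 0 0.6 0 0 0" --pt "0 0 0.4 0 0 0" --pt "0 0 0.12 0 0 0" --pt "0 0 0 0 0 0" --pt "0 0 0 0 0 0"

```text
time: 51.55
ee_pos: [0.538, -0.2784, 0.2123]
eef_rot: [0.343, 0.939, -0.0, 0.001]
ft_force: [-0.3, -0.3, -0.3]
width: 0.0549
grip_force: 0.0
```

Emit:
carry_out --pt "0 0 0 0 0 0" --pt "0 0 0 0 0 0" --pt "0 0 0 0 0 0" --pt "0 0 0 0 0 0" --pt "0 0 0 0 0 0" --fingers 0 --force 15

```text
time: 52.18
ee_pos: [0.5376, -0.2783, 0.2114]
eef_rot: [0.343, 0.939, -0.0, 0.0]
ft_force: [0.3, 0.6, 0.2]
width: 0.0214
grip_force: 15.0
```

Emit:
carry_out --pt "0.01 -0.1 0 0 0 0.5" --pt "0.015 -0.209 0 0 0 1" --pt "0.015 -0.209 0 0 0 1" --pt "0.015 -0.209 0 0 0 1" --pt "0.015 -0.209 0 0 0 1" --pt "0.015 -0.209 0 0 0 1" --pt "0.015 -0.209 0 0 0 1" --pt "0.015 -0.209 0 0 0 1" --pt "0 0 0 0 0 0"

```text
time: 53.3
ee_pos: [0.4806, -0.2993, 0.2114]
eef_rot: [0.767, 0.642, -0.0, 0.001]
ft_force: [0.4, -4.9, -2.5]
width: 0.0216
grip_force: 15.0
```

Run:
```python
from h import *
togo([.5378,-.278,.212]); circ(12,1);print(np.round(read_state()['joint_positions'],2))
```

```text
units to go [ 0.77  1.31 -0.02] yaw of tool y -10.11 [ 0.4806 -0.2993  0.2114] tilt [ 0.    -0.001 -1.   ] w 0.0216 t 53.3 f [ 0.4 -4.9 -2.5]
radius 0.06164081323307395 worldang -99.70741459838325
[[0.03, -0.31, 0, 0, 0, 0]]
[ 0.91  0.26 -0.51  1.63  0.13  1.28  0.2 ]
```

Emit:
carry_out --pt "0.03 -0.209 0 0 0 1" --pt "0.025 -0.209 0 0 0 1" --pt "0.02 -0.209 0 0 0 1" --pt "0.015 -0.209 0 0 0 1" --pt "0.015 -0.209 0 0 0 1" --pt "0.015 -0.209 0 0 0 1" --pt "0.015 -0.209 0 0 0 1" --pt "0.015 -0.209 0 0 0 1" --pt "0.015 -0.209 0 0 0 1" --pt "0.015 -0.209 0 0 0 1" --pt "0.015 -0.209 0 0 0 1" --pt "0.015 -0.209 0 0 0 1" --pt "0.015 -0.209 0 0 0 1" --pt "0.015 -0.209 0 0 0 1" --pt "0 0 0 0 0 0"

```text
time: 55.18
ee_pos: [0.4425, -0.2064, 0.2114]
eef_rot: [0.961, -0.275, 0.001, 0.0]
ft_force: [8.3, -5.3, -6.3]
width: 0.0215
grip_force: 15.0
```

Run:
```python
from h import *
togo([.5378,-.278,.212]); circ(12,1);print(np.round(read_state()['joint_positions'],2))
```

```text
units to go [ 2.97  0.26 -0.01] yaw of tool y -121.94 [ 0.4425 -0.2064  0.2114] tilt [ 0.002 -0.001 -1.   ] w 0.0215 t 55.175 f [ 8.3 -5.3 -6.3]
radius 0.058204194558837415 worldang 146.5084924157372
[[0.04, -0.31, 0, 0, 0, 0]]
[ 0.77  0.07 -0.44  1.83  0.03  1.24 -1.81]
```

Emit:
carry_out --pt "0 0 0 0 0 0" --pt "0 0 0 0 0 0" --pt "0 0 0 0 0 0" --pt "0 0 -0.6 0 0 0" --pt "0 0 -0.8 0 0 0" --pt "0 0 0 0 0 -1" --pt "0 0 0 0 0 -1" --pt "0 0 0 0 0 -1" --pt "0 0 0 0 0 -1" --pt "0 0 0 0 0 -1" --pt "0 0 0 0 0 -1" --pt "0 0 0 0 0 -1" --pt "0 0 0 0 0 -1" --pt "0 0 0 0 0 -1" --pt "0 0 0 0 0 -1" --pt "0 0 0 0 0 -1" --pt "0 0 0 0 0 -1" --pt "0 0 0 0 0 -1" --pt "0 0 0 0 0 -1" --fingers 55

```text
time: 57.55
ee_pos: [0.441, -0.206, 0.2674]
eef_rot: [0.765, 0.644, -0.0, -0.0]
ft_force: [-0.7, 0.8, -0.1]
width: 0.0548
grip_force: 0.0
```

Emit:
carry_out --pt "0 0 0 0 0 -1" --pt "0 0 0 0 0 -1" --pt "0 0 0 0 0 -1" --pt "0 0 0 0 0 -1" --pt "0 0 0 0 0 -1" --pt "0 0 0 0 0 -1" --pt "0 0 -0.5 0 0 -1" --pt "0 0 0 0 0 -1" --pt "0 0 0 0 0 -0.3" --pt "0 0 0 0 0 0" --pt "0 0 0 0 0 0"

```text
time: 58.92
ee_pos: [0.441, -0.2061, 0.2873]
eef_rot: [0.29, 0.957, -0.0, -0.0]
ft_force: [0.4, -0.4, -0.1]
width: 0.0552
grip_force: 0.0
```

Run:
```python
from h import *
knob(); togo([.442,-.206,.212]);print(np.round(read_state()['joint_positions'],2))
```

```text
knob 971 [327.10710608 276.13182286] [ 0.44266096 -0.20652116] [[ 0.44212517 -0.20577631  0.236     ]] ang 146.51325302390748
pad top z 0.07123693090167971 2539
units to go [-0.02  0.02  1.88] yaw of tool y 56.29 [ 0.441  -0.2061  0.2874] tilt [-0. -0. -1.] w 0.0552 t 58.975 f [-0.1 -0.  -0.8]
[ 0.83  0.03 -0.49  1.71  0.01  1.4   1.32]
```

Emit:
carry_out --pt "-0.02 0.02 0.6 0 0 0" --pt "0 0 0.6 0 0 0" --pt "0 0 0.5 0 0 0" --pt "0 0 0.18 0 0 0" --pt "0 0 0 0 0 0" --pt "0 0 0 0 0 0"

```text
time: 59.72
ee_pos: [0.4426, -0.2061, 0.213]
eef_rot: [0.29, 0.957, -0.0, 0.001]
ft_force: [0.2, 0.5, 0.6]
width: 0.0552
grip_force: 0.0
```

Emit:
carry_out --pt "0 0 0 0 0 0" --pt "0 0 0 0 0 0" --pt "0 0 0 0 0 0" --pt "0 0 0 0 0 0" --pt "0 0 0 0 0 0" --fingers 0 --force 15

```text
time: 60.35
ee_pos: [0.4421, -0.2059, 0.2122]
eef_rot: [0.29, 0.957, -0.0, -0.0]
ft_force: [-0.4, 0.8, 0.9]
width: 0.0214
grip_force: 15.0
```

Emit:
carry_out --pt "-0.01 0.1 0 0 0 0.5" --pt "-0.015 0.209 0 0 0 1" --pt "-0.015 0.209 0 0 0 1" --pt "-0.015 0.209 0 0 0 1" --pt "-0.015 0.209 0 0 0 1" --pt "-0.015 0.209 0 0 0 1" --pt "-0.015 0.209 0 0 0 1" --pt "-0.015 0.209 0 0 0 1" --pt "-0.015 0.209 0 0 0 1" --pt "-0.015 0.209 0 0 0 1" --pt "0 0 0 0 0 0"

```text
time: 61.72
ee_pos: [0.5129, -0.1843, 0.2123]
eef_rot: [0.818, 0.576, -0.0, 0.001]
ft_force: [0.1, -5.5, 0.0]
width: 0.0217
grip_force: 15.0
```

Run:
```python
from h import *
togo([.5378,-.278,.212]); circ(12,1);print(np.round(read_state()['joint_positions'],2))
```

```text
units to go [-2.    1.38  0.01] yaw of tool y -19.7 [ 0.5129 -0.1843  0.2123] tilt [ 0.001 -0.001 -1.   ] w 0.0217 t 61.725 f [ 0.1 -5.5  0. ]
radius 0.05845009177029168 worldang 68.037726251856
[[-0.05, 0.31, 0, 0, 0, 0]]
[ 0.66  0.2  -0.45  1.69  0.09  1.27 -0.15]
```

Emit:
carry_out --pt "0 0.209 0 0 0 1" --pt "0.01 0.209 0 0 0 1" --pt "-0.01 0.209 0 0 0 1" --pt "-0.015 0.209 0 0 0 1" --pt "-0.015 0.209 0 0 0 1" --pt "-0.015 0.209 0 0 0 1" --pt "-0.015 0.209 0 0 0 1" --pt "-0.015 0.209 0 0 0 1" --pt "-0.015 0.16 0 0 0 0.8" --pt "0 0 0 0 0 0"

```text
time: 62.98
ee_pos: [0.5526, -0.2386, 0.2122]
eef_rot: [1.0, 0.0, 0.0, 0.0]
ft_force: [0.1, -3.5, 2.0]
width: 0.022
grip_force: 15.0
```

Emit:
carry_out --pt "0 0 0 0 0 0" --pt "0 0 0 0 0 0" --pt "0 0 0 0 0 0" --pt "0 0 -0.6 0 0 0" --pt "0 0 -0.8 0 0 0" --pt "0 0 -1 0 0 0" --pt "0 0 0 0 0 0" --pt "0 0 0 0 0 0" --fingers 55

```text
time: 63.98
ee_pos: [0.5526, -0.2377, 0.3075]
eef_rot: [1.0, -0.0, -0.0, -0.0]
ft_force: [0.3, -0.1, -0.2]
width: 0.0552
grip_force: 0.0
```

Run:
```python
from h import *
np.set_printoptions(suppress=True,precision=4)
knob(); togo([.5378,-.278,.212])
c=tray(); print('pad',depth(c,[(408,240),(408,250),(408,266),(430,236),(430,264)])[:,2])
moulds('top')
cv2.imwrite('pics/end.png',np.hstack([cv2.resize(c['pixels'][190:310,340:520],(400,300)),cv2.resize(cam('scene')['pixels'][100:300,320:520],(400,300))])[:,:,::-1])
```

```text
knob 325 [331.08   266.2062] [ 0.5517 -0.2403] [[ 0.5506 -0.2412  0.236 ]] ang -1.708114401829741
pad top z 0.0687594263876527 1554
units to go [-0.36  1.01  2.38] yaw of tool y -90.05 [ 0.5524 -0.2377  0.3071] tilt [-0.001  0.001 -1.   ] w 0.0554 t 64.025 f [-0.2 -0.1 -0.7]
fin? 87 [366.7126 253.8391] [ 0.4766 -0.0495  0.048 ]
tray box [[0.42170000076293945, -0.0348999984562397], [0.4422000050544739, -0.1851000040769577], [0.5361999869346619, -0.17229999601840973], [0.5157999992370605, -0.022099999710917473]]
pad [0.071  0.0686 0.0717 0.0736 0.0679]
top px [259. 123.] xy 0.7884 0.219 ext [0.07  0.071] h 0.061 hsv [ 35. 182. 125.]
top px [501. 145.] xy 0.764 -0.3936 ext [0.065 0.053] h 0.061 hsv [ 41.5 180.5   9. ]
top px [489. 164.] xy 0.7032 -0.3492 ext [0.046 0.047] h 0.048 hsv [ 25.  40. 176.]
top px [247. 186.] xy 0.6323 0.2409 ext [0.072 0.072] h 0.056 hsv [ 21.  20. 169.]
top px [428. 184.] xy 0.6495 -0.1952 ext [0.059 0.059] h 0.056 hsv [ 14. 255. 181.]
top px [485. 248.] xy 0.498 -0.3245 ext [0.084 0.049] h 0.072 hsv [ 18. 142. 138.]
top px [279. 321.] xy 0.3127 0.1564 ext [0.058 0.057] h 0.057 hsv [165.  86. 180.]
```

View pics/end.png

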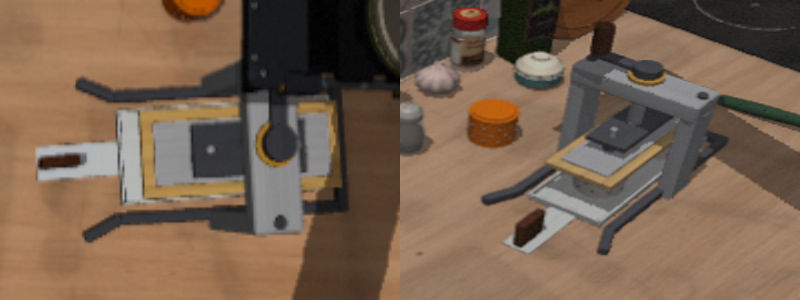

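The final views show the plate resting on the moulds, the tray home and its fin unmoved. The crank is at about 12.6 rad (knob at −1.7°, two full turns) and the gripper is clear.

```bash
python3 -c "
from bench import r
print(r.close_job())"
```

```text
the job is handed in; nothing more can be done
None
```

I handed the job in, and the hand-in returned no verdict: both white moulds (only two were there) stand in the tray, the tray is home against the stop, and the plate is wound down two turns to about 12.6 rad, or about 6 mm of spring squeeze worked out from the crank angle.

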